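Refit the filters of a bench dust extractor

TASK

The dust extractor on the grinding bench needs fresh filters: put the flat blade in the notch at the front of its snapped-on grille hood, pry the hood loose, and lay the hood flat and right way up in the blue wash tray. Then slide every filter cassette that fits the guide rails fully home under the rails, one to a bay in any bay, tab towards the front of the extractor; some of the cassettes are too wide, and those stay where they lie. Put the blade back on its black rubber pad, and do not disturb the bur stand, the jar or the dish.

Things in the scene. Friction and masses are not known exactly. Their poses are not given: they have to be found in the camera images.
- extractor: bench dust extractor, fixed; all sizes in mm. White base 170 (x) x 236 (y) x 36 tall, origin at the centre of its underside, +x from its front (roughly towards the robot) to its back. Its top, the deck, is 36 above the bench. The hood stands on the deck with 16 of bare deck in front of it; under the hood are three filter bays side by side, centred at y = -66, 0, +66.
- bay_c (a point): mouth of the middle bay at deck height: a lane 60 wide between aluminium guide walls 12 tall, 6 thick, with rounded ends, running 98 along +x from here to a stop bar. From 23 in, lips on the walls overhang each edge of the lane by 6, 12 to 16 above the deck; between the lips it is open above. In front of the mouth 52 of flat deck.
- bay_l (a point): mouth of the left (+y) bay, same form. A cassette lies on the deck, leading edge first between the walls, then under the lips up to the stop bar: fully home, its tab centre is 20 past this point along +x, 21 above it.
- bay_r (a point): mouth of the right (-y) bay, same form
- latches (a point): deck point midway between the two sprung latch tongues (at y = +-99, 16 long, up to 28 above the deck); there are also thin posts 16 tall at y = +-99.5, 15 nearer the front. They stand just outside the lanes of the outer bays (3 beside a centred cassette).
- grille_bar (a point): the hood: grey inverted tray 145 (x) x 213 (y) x 38 tall, walls 3, open below, 250 g, loose but snapped on, axes as the extractor's when fitted. This point: centre of its orange grip bar, 72 (x) x 14 (y) x 6 thick, 35.5 above the hood's lower rim. Each side of the bar is a finger window 70 (x) x 48 (y), 32 free below. Once pried loose it lifts straight off; raise it 35 to clear rails and latches.
- grille_notch (a point): middle of the upper edge of the pry notch, on the hood's front face: an opening 30 wide x 8 high, up from the deck; an orange ledge 10 deep stiffens that edge. The blade goes in along the hood's +x, 10 to 16 deep, and lifts the edge with about 8 N, the hood tipping about its rear rim. The latches let go at about 7 up; the front then stays some 12 up by itself.
- blade_grip (a point): flat pry blade, 155 long, 90 g, lying flat on its pad, roughly along y of the pad: yellow handle 100 long x 24 wide (y) x 18 thick (z), steel blade 55 long x 18 wide x 3 thick, half-way up the handle, pointing +x. This point is inside the handle, half-way up, 20 behind its front end, near the centre of mass. It works either way up.
- blade_tip (a point): middle of the end of the steel blade, 75 ahead of the grip point
- pad: black rubber pad for the blade, fixed, 90 (x) x 220 (y) x 3 thick, origin at the centre of its underside
- tray: blue wash tray, fixed, open above, 203 (x) x 270 (y) outside, walls 4 thick and 30 tall, inside 195 x 262; origin at the centre of its underside, inner floor 4 above it
- mat: green work mat, fixed, 290 (x) x 310 (y) x 3 thick, on which the cassettes lie; origin at the centre of its underside
- cas_a_tab (a point): centre of the blue pull tab of a filter cassette that fits: white frame 90 long (x) x 57 WIDE (y) x 10 thick, lying flat, pleats on top, 90 g. The tab is an upright rib 12 (x) x 32 (y) x 22 tall on the frame. From this point the frame's underside is 21 below, the tab's top 11 above, the trailing edge 12 behind, the leading edge 78 ahead (+x). May be absent.
- cas_b_tab (a point): centre of the blue pull tab of a filter cassette that fits: white frame 90 long (x) x 57 WIDE (y) x 10 thick, lying flat, pleats on top, 90 g. The tab is an upright rib 12 (x) x 32 (y) x 22 tall on the frame. From this point the frame's underside is 21 below, the tab's top 11 above, the trailing edge 12 behind, the leading edge 78 ahead (+x). May be absent.
- cas_c_tab (a point): centre of the blue pull tab of a filter cassette that fits: white frame 90 long (x) x 57 WIDE (y) x 10 thick, lying flat, pleats on top, 90 g. The tab is an upright rib 12 (x) x 32 (y) x 22 tall on the frame. From this point the frame's underside is 21 below, the tab's top 11 above, the trailing edge 12 behind, the leading edge 78 ahead (+x). May be absent.
- cas_a_nose (a point): middle of the leading edge of the same cassette as cas_a_tab, half-way up its frame (5 above its underside)
- cas_b_nose (a point): middle of the leading edge of the same cassette as cas_b_tab, half-way up its frame (5 above its underside)
- cas_c_nose (a point): middle of the leading edge of the same cassette as cas_c_tab, half-way up its frame (5 above its underside)
- cas_d_tab (a point): centre of the blue pull tab of a filter cassette that is too wide: white frame 90 long (x) x 67 WIDE (y) x 10 thick, lying flat, pleats on top, 90 g. The tab is an upright rib 12 (x) x 32 (y) x 22 tall on the frame. From this point the frame's underside is 21 below, the tab's top 11 above, the trailing edge 12 behind, the leading edge 78 ahead (+x). May be absent.
- cas_e_tab (a point): centre of the blue pull tab of a filter cassette that is too wide: white frame 90 long (x) x 67 WIDE (y) x 10 thick, lying flat, pleats on top, 90 g. The tab is an upright rib 12 (x) x 32 (y) x 22 tall on the frame. From this point the frame's underside is 21 below, the tab's top 11 above, the trailing edge 12 behind, the leading edge 78 ahead (+x). May be absent.
- bur_stand: bystander: wooden block 50 x 90 x 26 with burs standing in it (50 tall in all), loose; origin under its centre
- jar: bystander: amber jar, 52 diameter, 50 tall, loose; origin under its centre
- dish: bystander: white dish, 72 diameter, 26 tall, loose; origin under its centre
Mind the look-alikes: they are no part of the job. Leave any yellow look-alike of the part that bears cas_b_tab alone. Leave any purple look-alike of the part that bears cas_a_tab alone.

How it is judged (in metres and radians):
On the way, in this order (a step that is already met when the one before it is completed fails the run):
1. the hood's front edge is pried up off the deck with the blade (z of grille_notch in the frame of extractor above 0.0475 m and contact force between blade and grille above 0.3 N), for 0.02 s.
2. the hood lies flat in the wash tray (x of grille_bar in the frame of tray between -0.05 and 0.05 m and y of grille_bar in the frame of tray between -0.05 and 0.05 m and z of grille_bar in the frame of tray below 0.052 m and angle between grille_bar's own z axis and vertical below 0.1 rad), for 0.2 s.
At the end, for the whole second after the job is handed in: hood flat on the wash tray's floor (0.1 rad); every 57 mm cassette in a bay under the rails, within 3 mm of the stop bar, tab to the front; 67 mm cassettes within 50 mm of their start; blade lying on its pad (grip point over it, 15 mm grace); all at rest (all of step 2 and x of cas_a_tab in the frame of extractor between -0.0165 and -0.008 m and y of cas_a_tab in the frame of extractor between -0.085 and 0.085 m and z of cas_a_tab in the frame of extractor between 0.051 and 0.0615 m and angle between the x axis of each of cas_a_tab, cas_b_tab, cas_c_tab and the x axis of extractor, either way round below 0.08 rad and x of each of cas_a_nose, cas_b_nose, cas_c_nose in the frame of extractor above 0.061 m and linear speed of each of cas_a, cas_b, cas_c, blade, grille below 0.01 m/s and x of cas_b_tab in the frame of extractor between -0.0165 and -0.008 m and y of cas_b_tab in the frame of extractor between -0.085 and 0.085 m and z of cas_b_tab in the frame of extractor between 0.051 and 0.0615 m and x of cas_c_tab in the frame of extractor between -0.0165 and -0.008 m and y of cas_c_tab in the frame of extractor between -0.085 and 0.085 m and z of cas_c_tab in the frame of extractor between 0.051 and 0.0615 m and distance of each of cas_d_tab, cas_e_tab from where it was at the start of the episode below 0.05 m and x of blade_grip in the frame of pad between -0.06 and 0.06 m and y of blade_grip in the frame of pad between -0.12 and 0.12 m and z of blade_grip in the frame of pad below 0.02 m); the robot touches nothing.
It fails at once if the block of burs is shoved more than 4 cm or tipped over (distance of bur_stand from where it was at the start of the episode above 0.04 m or angle between bur_stand's own z axis and vertical above 0.5 rad).
It fails at once if the amber jar is shoved more than 4 cm or tipped over (distance of jar from where it was at the start of the episode above 0.04 m or angle between jar's own z axis and vertical above 0.5 rad).
It fails at once if the white dish is shoved more than 4 cm or tipped over (distance of dish from where it was at the start of the episode above 0.04 m or angle between dish's own z axis and vertical above 0.5 rad).
Of cas_a, cas_b, cas_c only 2 to 3 are there at a start; the rules pass over those that are not, and their reading is None.
Of cas_d, cas_e only 1 to 2 are there at a start; the rules pass over those that are not, and their reading is None.
At some moment in a run one of blade, cas_a, cas_b, cas_c may be knocked a few centimetres aside while the robot is not near it.
Once in a run the grip may slacken for a moment while it holds something.
It also fails if it takes over 210 s, if anything falls off the work surface, if the arm or the gripper's body presses on something with over 40 N, if the wrist force passes 120 N, or if a joint passes its speed limit or range.

ROBOT

A 6-joint arm with a two-finger parallel gripper is mounted at the origin on the work surface. World frame = base frame: x ahead of the robot, y to its left, z up, the work surface at z = 0. Lengths are in mm, angles in degrees, forces in N, time in s.
With the tool pointing down it reaches from about 300 to 850 mm from the base axis. Payload 4.2 kg.
Tool frame: the origin (TCP) lies at the centre of the arm's flange, where the gripper is bolted on; the fingertips stand 191 mm ahead of it and the grasp point (between the pads) lies 172 mm ahead of it; z points along the fingers, y is the direction in which the jaws open and shut (so a half turn about z gives the same grasp; the last joint's range is limited). The gripper opens to 91 mm and grips with 3 to 60 N. Pads are 32 mm wide; open, the fingers measure 118 mm over their backs; the gripper's body (76 mm by 178 mm) begins 60 mm behind the grasp point.
Start: joints at [65.031, 18.312, 89.639, -0, 72.044, -1.146], TCP at [232.252, 526.006, 404.776] pointing down, gripper open.
Joint ranges: [-177.97, 177.97], [-48.28, 115.42], [12.27, 149.76], [-77.06, 257.06], [2.81, 150.46], [-146.56, 146.56]. Speed limits (degrees/s): [147.25, 147.25, 180, 180, 180, 180].

INTERFACE

Orientations are given as [roll, pitch, yaw] about the fixed x, y, z axes, in that order (R = Rz(yaw) Ry(pitch) Rx(roll)).
In Python, from workcell import status, vision, ticket gives the robot as it stands.
- The arm moves only by the shell command python3 -m jog 'ROWS' [FORCE]. ROWS is JSON, a list of rows, each a list of 7 numbers: the finger opening in m, from 0 to 0.0912, then the shift along the tool's x, y, z in m, then the turn, a rotation vector about the tool's x, y, z in rad. A call has 1 to 12 rows; each row shifts and turns the commanded pose from where the row before left it, along the tool's axes as they then stand; what a row does not reach is not made up. A row lasts 1/8 s, in which the tool goes at most 62.5 mm and 10.7 degrees, less where a joint would pass 70% of its speed; a pose out of reach is approached as far as the arm can. A call with a gripper value outside its range is refused whole. The fingers move at their own pace and stop on an object; FORCE is the grip in N (left out, the last holds). Time passes only in rows, so rows that do not move let the fingers close. It gives the time, the measured TCP pose, the force and the opening at its end, in the units of the state.
- status.state(): the state, without advancing time (a new reading comes with each control period).
- vision.grab_frame(name): name is "scene" or "top"; returns a dict with "color" (420x560x3 uint8, blue, green, red), "depth" (420x560 float32, mm along the optical axis (not along the pixel's ray), 0 where there is no reading), "fov_y" (degrees; the focal length in pixels is half the picture's height over the tangent of half this angle, whatever the lens; pixels are square), "cx", "cy" (the principal point, pixels), "pose" (4x4, takes a point from camera to world coordinates). Camera axes: x right, y down, z forward; pixel columns grow to the right and rows downward; lengths in mm; the calibration is good to about 2 mm. A picture is of the moment at which its call begins.
- ticket.job_done(): hands the job in, once; it reports no verdict.
Trained networks look in the newest picture that a camera, given by its name, has taken for a name from the list of things; names that differ only in an ending like _2 or _b are one class to them, and where a whole thing is asked for, a point or a joint stands for the part that bears it (a point fixed in the world has none). Each returns a list of dicts, best first, with "p" (0 to 1); they miss things now and then, are a little off and sometimes report something else, mostly with a low value. They report only what shows in the picture. A call takes as long as a camera call. They do not tell look-alikes from the thing itself.
- vision.find_in(camera, label): "location" ([x, y, z] in mm, in world coordinates, good to about 4 mm: the middle of the surface that is visible of it).
- vision.silhouettes(camera, label): "pixels" (420x560 bool, what is visible of it).
The state is a dict: "time_s": time; "qpos": joint angles; "qvel": joint speeds; "effort": joint torques, N m; "ee_pos": TCP position; "ee_rot": TCP orientation; "force": force on the tool from outside, world axes, zero at the start; "torque": the same for the moment, N m; "gripper_width": finger opening in mm.
Only numpy, scipy, OpenCV 4.12 (cv2) and the standard library are available. Lean on these libraries where they do the work, as an engineer would, in place of code of your own. Each camera call takes 0.05 s, during which the arm holds its last target.

## Working session

There is one attempt and no reset: what is moved stays moved. The work goes in short steps, Python scripts to look and compute and a shell command to move; the robot and the scene stay as the last step left them, time stands still between calls to the robot, and variables do not carry over. Pictures are saved under pics/ and viewed, and the job is handed in when it is done.

```bash
mkdir -p pics; ls; cat > h.py <<'E'
import numpy as np, cv2
from workcell import status, vision, ticket
def grab(n):
    f=vision.grab_frame(n); return f
def K(f):
    F=f['color'].shape[0]/2/np.tan(np.radians(f['fov_y'])/2); return F
def world(f):
    d=f['depth'].astype(float); F=K(f); v,u=np.mgrid[:d.shape[0],:d.shape[1]]
    P=np.stack([(u-f['cx'])*d/F,(v-f['cy'])*d/F,d],-1); T=np.array(f['pose'])
    W=P@T[:3,:3].T+T[:3,3]; W[d==0]=np.nan; return W
def proj(f,p):
    T=np.linalg.inv(np.array(f['pose'])); c=T[:3,:3]@np.array(p,float)+T[:3,3]; F=K(f)
    return c[0]/c[2]*F+f['cx'],c[1]/c[2]*F+f['cy']
def save(im,name,s=1.4):
    cv2.imwrite('pics/'+name,cv2.resize(im,None,fx=s,fy=s,interpolation=cv2.INTER_CUBIC))
E
python3 - <<'E'
from h import *
print(status.state())
for n in('scene','top'):
    f=grab(n); save(f['color'],n+'0.png'); print(n,f['fov_y'],f['cx'],f['cy'],np.round(f['pose'],3).tolist())
    np.savez(n+'0.npz',**f)
    for l in ['extractor','grille_bar','grille_notch','blade_grip','blade_tip','pad','tray','mat','cas_a_tab','cas_d_tab','cas_a_nose','bur_stand','jar','dish']:
        print(l,[(round(r['p'],2),np.round(r['location']).tolist()) for r in vision.find_in(n,l)])
E
```

```text
pics
{'time_s': 0.0, 'qpos': array([ 6.50304157e+01,  1.83533136e+01,  8.97074389e+01, -2.13509130e-04,
        7.20422519e+01, -1.14504329e+00]), 'qvel': array([ 0.06574171,  0.00323936, -0.03239067,  0.00073331,  0.03543371,
       -0.02168184]), 'effort': array([-1.54216508e-03, -4.12447500e+01, -2.31972742e+01,  7.28238327e-02,
        4.58214688e-02, -1.37609377e-04]), 'ee_pos': array([232.18771158, 525.86016999, 403.89619751]), 'ee_rot': array([-1.79897012e+02, -1.85543288e-03,  1.56175523e+02]), 'force': array([-0.92657657, -0.51502593, -0.94082006]), 'torque': array([ 0.01945215,  0.00276027, -0.0383164 ]), 'gripper_width': 91.08408411219509}
scene 45.559977993566896 262.71870664223195 215.02505425083945 [[-0.872, 0.304, -0.383, 1135.706], [0.489, 0.549, -0.678, 1146.876], [0.004, -0.779, -0.627, 1059.542], [0.0, 0.0, 0.0, 1.0]]
extractor [(0.73, [682.0, -11.0, 38.0])]
grille_bar [(0.77, [679.0, -18.0, 73.0]), (0.48, [676.0, -6.0, 30.0]), (0.44, [444.0, -34.0, 17.0]), (0.24, [480.0, 408.0, 10.0])]
grille_notch [(0.65, [677.0, -18.0, 75.0])]
blade_grip [(0.7, [444.0, -33.0, 16
[... 1072 characters left out ...]
p [(0.82, [441.0, -39.0, 24.0])]
pad [(0.61, [424.0, -32.0, -3.0])]
tray [(0.7, [546.0, -407.0, 4.0])]
mat [(0.69, [552.0, 318.0, 8.0]), (0.35, [442.0, -33.0, 21.0]), (0.17, [476.0, 401.0, 12.0])]
cas_a_tab [(0.77, [624.0, 315.0, 10.0]), (0.72, [504.0, 559.0, 7.0]), (0.57, [442.0, -34.0, 25.0])]
cas_d_tab [(0.66, [487.0, 305.0, 15.0]), (0.65, [621.0, 310.0, 14.0])]
cas_a_nose [(0.93, [500.0, 561.0, 6.0]), (0.61, [718.0, -288.0, 12.0]), (0.59, [622.0, 310.0, 16.0]), (0.53, [638.0, 211.0, 13.0])]
bur_stand [(0.59, [744.0, 177.0, 26.0]), (0.24, [437.0, -42.0, 19.0])]
jar [(0.78, [738.0, 272.0, 51.0]), (0.68, [620.0, 314.0, 12.0]), (0.4, [492.0, 201.0, 14.0])]
dish [(0.9, [718.0, -288.0, 12.0])]
```

View pics/scene0.png

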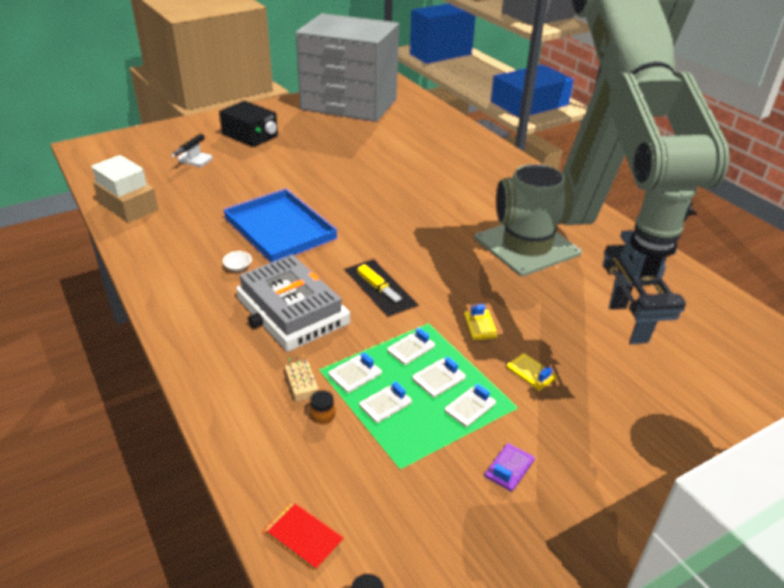

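View pics/top0.png

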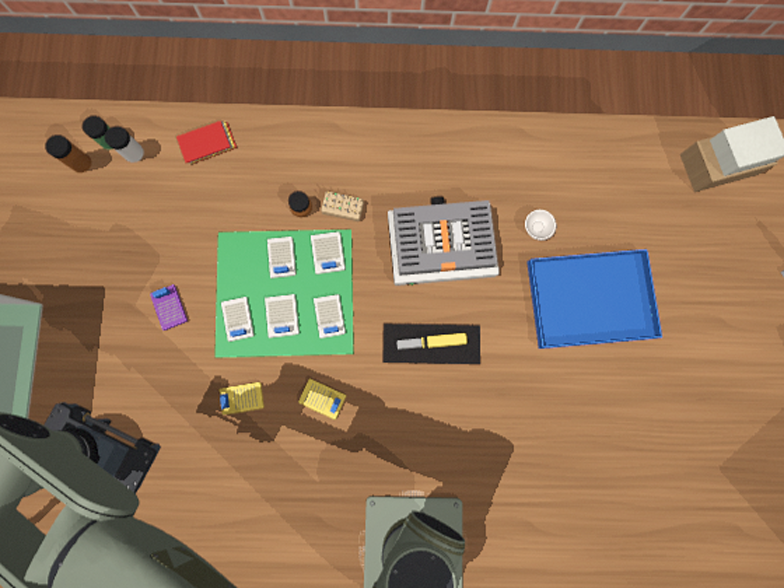

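```bash
cat >> h.py <<'E'
def ortho(f,z,x0,x1,y0,y1,s=1.0):
    """rectified image on plane z: row 0 = x1 (far), col 0 = y1 (left); s px per mm"""
    h=int((x1-x0)*s); w=int((y1-y0)*s)
    src=np.float32([proj(f,p) for p in [(x1,y1,z),(x1,y0,z),(x0,y0,z),(x0,y1,z)]])
    dst=np.float32([(0,0),(w,0),(w,h),(0,h)])-0
    return cv2.warpPerspective(f['color'],cv2.getPerspectiveTransform(src,dst),(w,h),flags=cv2.INTER_CUBIC)
E
python3 - <<'E'
from h import *
for n in('top','scene'):
    f=dict(np.load(n+'0.npz'))
    W=world(f)
    o=ortho(f,13,400,720,190,490,2); cv2.imwrite(f'pics/mat_{n}.png',o)
    # non-green mask
    o=ortho(f,13,400,720,160,520,2)
    hsv=cv2.cvtColor(o,cv2.COLOR_BGR2HSV)
    white=((hsv[...,1]<110)&(hsv[...,2]>120)).astype(np.uint8)
    white=cv2.morphologyEx(white,cv2.MORPH_CLOSE,np.ones((9,9)))
    cs,_=cv2.findContours(white,cv2.RETR_EXTERNAL,cv2.CHAIN_APPROX_NONE)
    for c in cs:
        if cv2.contourArea(c)<4000: continue
        r=cv2.minAreaRect(c); print(n,'ctr',720-r[0][1]/2,520-r[0][0]/2,'size',np.array(r[1])/2,'ang',r[2])
    F=W[...,2]
    for nm,p in dict(mat=(425,260,3),).items():
        u,v=proj(f,p); u,v=int(u),int(v); print(nm,np.nanmedian(F[v-2:v+3,u-2:u+3]))
E
```

```text
top ctr 477.89703369140625 404.1617660522461 size [97.13551331 63.66559982] ang 75.96376037597656
top ctr 487.4700012207031 304.9157409667969 size [97.18338013 73.49781799] ang 81.52884674072266
top ctr 489.4807586669922 197.59613037109375 size [96.68525696 63.54162979] ang 78.69007110595703
top ctr 622.7537689208984 312.9159393310547 size [97.26940155 63.67996597] ang 82.4605484008789
top ctr 547.6714019775391 305.65098571777344 size [280.65811157 303.84613037] ang 87.27368927001953
mat 4.696549700561263
scene ctr 479.9625244140625 407.03775787353516 size [101.01595306  66.42056274] ang 75.86952209472656
scene ctr 489.7257995605469 308.1712646484375 size [100.98747253  78.84578705] ang 81.2146987915039
scene ctr 492.09153747558594 200.90286254882812 size [101.67392731  71.84794617] ang 77.6609115600586
scene ctr 624.6865386962891 316.9612121582031 size [98.45436096 69.64273834] ang 81.76437377929688
scene ctr 634.3693542480469 208.6290283203125 size [107.76927185  84.66316223] ang 80.90972137451172
mat 3.561704894897275
```

```bash
python3 - <<'E'
from h import *
import cv2
a=cv2.imread('pics/mat_top.png'); b=cv2.imread('pics/mat_scene.png'); print(a.shape)
f=dict(np.load('top0.npz'))
cv2.imwrite('pics/mats.png',cv2.resize(np.hstack([a,b]),(800,int(800*640/1200))))
o=ortho(f,74,540,760,-160,100,3);cv2.imwrite('pics/hood_top.png',o)
E
```

```text
(640, 600, 3)
```

View pics/mats.png

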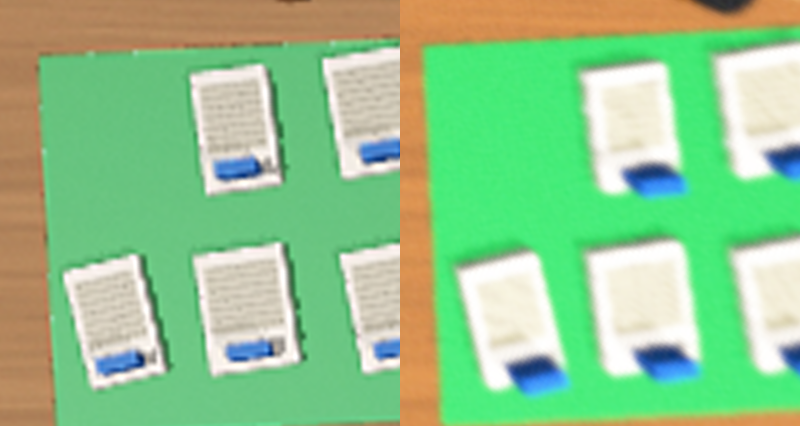

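View pics/hood_top.png

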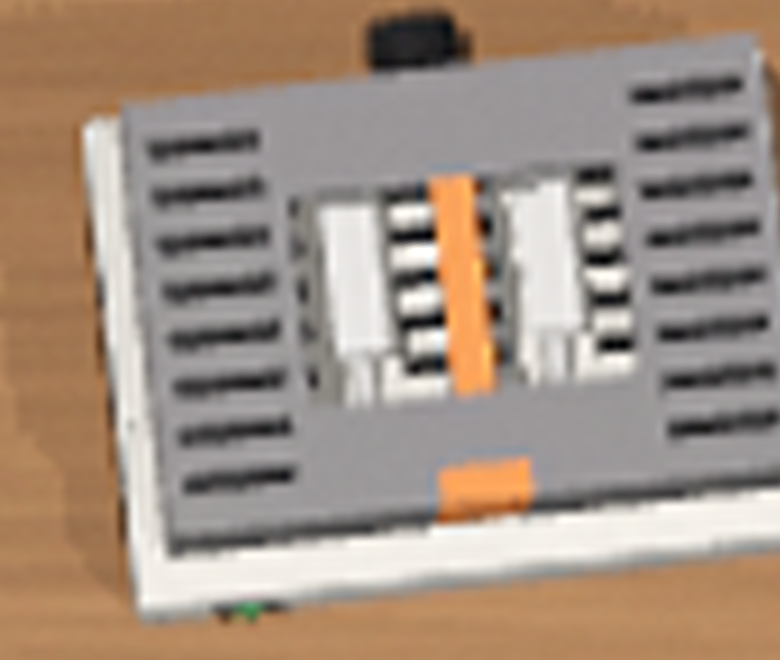

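```bash
cat >> h.py <<'E'
def boxfit(P,trim=1.0):
    """P Nx2 -> fit by rotating extents (trim percentile): returns center,size(along~x, along~y),yaw"""
    best=None
    for a in np.radians(np.arange(-25,25,.25)):
        c,s=np.cos(a),np.sin(a); q=P@np.array([[c,-s],[s,c]])
        lo=np.percentile(q,trim,0);hi=np.percentile(q,100-trim,0); ar=np.prod(hi-lo)
        if best is None or ar<best[0]:
            m=(lo+hi)/2; best=(ar,np.array([c*m[0]-s*m[1],s*m[0]+c*m[1]]),hi-lo,np.degrees(a))
    return np.round(best[1],1),np.round(best[2],1),best[3]
def orange(f): 
    h=cv2.cvtColor(f['color'],cv2.COLOR_BGR2HSV); return (h[...,0]>4)&(h[...,0]<18)&(h[...,1]>130)&(h[...,2]>150)
def yellow(f): 
    h=cv2.cvtColor(f['color'],cv2.COLOR_BGR2HSV); return (h[...,0]>20)&(h[...,0]<34)&(h[...,1]>130)&(h[...,2]>90)
def blue(f): 
    h=cv2.cvtColor(f['color'],cv2.COLOR_BGR2HSV); return (h[...,0]>100)&(h[...,0]<125)&(h[...,1]>130)
def reg(W,x0,x1,y0,y1,z0,z1):
    return (W[...,0]>x0)&(W[...,0]<x1)&(W[...,1]>y0)&(W[...,1]<y1)&(W[...,2]>z0)&(W[...,2]<z1)
E
python3 - <<'E'
from h import *
for n in('top','scene'):
    f=dict(np.load(n+'0.npz')); W=world(f)
    m=reg(W,500,850,-200,150,66,85); print(n,'hood top',m.sum(),boxfit(W[m][:,:2],.3),np.median(W[m][:,2]))
    m=reg(W,500,850,-200,150,25,100); print('base+hood',boxfit(W[m][:,:2],.3))
    m=reg(W,500,850,-200,150,66,85)&orange(f); k,l,s,c=cv2.connectedComponentsWithStats(m.astype(np.uint8))
    for i in range(1,k):
        if s[i,4]>8: print(' orange',s[i,4],boxfit(W[l==i][:,:2],0),np.median(W[l==i][:,2]),c[i])
    m=reg(W,350,520,-150,100,3,40)&yellow(f); print('handle',m.sum(),boxfit(W[m][:,[1,0]],.5),np.median(W[m][:,2]))
    m=reg(W,350,520,-150,100,-10,40)&(~yellow(f))&(f['color'].min(-1)>90); 
    m=cv2.morphologyEx(m.astype(np.uint8),cv2.MORPH_OPEN,np.ones((2,2)))>0
    k,l,s,c=cv2.connectedComponentsWithStats(m.astype(np.uint8))
    for i in range(1,k):
        if s[i,4]>15: print(' steel',s[i,4],boxfit(W[l==i][:,[1,0]],0),np.median(W[l==i][:,2]))
    m=reg(W,380,720,100,480,0,45)&blue(f);k,l,s,c=cv2.connectedComponentsWithStats(m.astype(np.uint8))
    for i in range(1,k):
        if s[i,4]>10: q=W[l==i]; q=q[q[:,2]>24]; print(' tab',s[i,4],boxfit(q[:,:2],1),np.median(q[:,2]))
    m=reg(W,380,720,-600,-200,-10,60)&blue(f); print('tray',boxfit(W[m][:,:2],.5))
    m=reg(W,380,720,-600,-200,-10,14)&blue(f); print('trayfloor',boxfit(W[m][:,:2],.5),np.median(W[m][:,2]))
E
```

```text
top hood top 2545 (array([665.5, -53.9]), array([145.7, 212.2]), np.float64(6.75)) 74.54803766300734
base+hood (array([670.7, -15.5]), array([195.8, 308.3]), np.float64(5.75))
 orange 94 (array([664.3, -53.9]), array([69.6, 13.8]), np.float64(7.499999999999999)) 75.47724543629045 [317.35106383 168.18085106]
 orange 39 (array([598.3, -60.9]), array([11.2, 27.8]), np.float64(8.0)) 74.48125583906244 [319.66666667 189.51282051]
handle 136 (array([-62.4, 440.6]), array([100.5,  25.4]), np.float64(-6.75)) 20.63241665683097
 steel 736 (array([nan, nan]), array([nan, nan]), np.float64(-25.0)) nan
 steel 48 (array([-128.3,  485.3]), array([48.2, 12.9]), np.float64(2.5)) -0.10801059693915249
 steel 40 (array([-149.9,  441.8]), array([ 4.4, 60.5]), np.float64(0.25)) 0.7305450410766525
 steel 122 (array([nan, nan]), array([nan, nan]), np.float64(-25.0)) nan
 steel 90 (array([-71. , 435.3]), array([83.9, 12.3]), np.float64(-4.0)) 20.199830209737343
 steel 804 (array([nan, nan]), array([nan, nan]), np.float64(-25.0)) nan
 tab 37 (array([602.5, 201.3]), array([ 7.9, 28.6]), np.float64(9.0)) 35.6574
[... 1081 characters left out ...]
 17.7, 426.3]), array([64.3, 35.4]), np.float64(-2.0)) 10.61444796192211
 tab 44 (array([461. , 197.6]), array([12.7, 28.2]), np.float64(3.25)) 32.52734048189427
 tab 47 (array([607.8, 205.7]), array([13.4, 31.1]), np.float64(-1.5000000000000002)) 32.8301967977618
 tab 52 (array([458. , 303.7]), array([14.5, 31.2]), np.float64(2.25)) 33.173146489601095
 tab 50 (array([593.4, 314. ]), array([12.5, 30.5]), np.float64(0.25)) 32.87934816743416
 tab 58 (array([448.6, 399. ]), array([14.5, 32.5]), np.float64(13.25)) 32.448618421718265
tray (array([ 547.2, -396.7]), array([204.9, 278.9]), np.float64(6.5))
trayfloor (array([ 545.9, -398.3]), array([202. , 275.9]), np.float64(6.5)) 3.6572803321279252
```

```bash
cat >> h.py <<'E'
from scipy.spatial.transform import Rotation as R
def delta(x,y,z,yaw=None,rp=None):
    """needed: rotation first (tool z rad), then translation in the tool axes after it (mm)"""
    s=status.state(); e=s['ee_rot']; 
    Rn=R.from_euler('xyz',e,degrees=True)
    Rt=R.from_euler('xyz',[180,0,e[2] if yaw is None else yaw],degrees=True)
    rv=(Rn.inv()*Rt).as_rotvec(); t=Rt.inv().apply(np.array([x,y,z])-s['ee_pos'])
    print('pos',np.round(s['ee_pos'],1),'rot',np.round(e,2),'| rotvec',np.round(rv,4),'| then mm',np.round(t,1),'| w',round(s['gripper_width'],1),'F',np.round(s['force'],1),'t',round(s['time_s'],2))
E
python3 - <<'E'
from h import *
delta(438,-31,330,96.75)
f=dict(np.load('top0.npz'))
o=ortho(f,13,420,700,130,370,3); 
w=np.full((2,),0)
cv2.imwrite('pics/right.png',cv2.resize(o,None,fx=.85,fy=.7*0.85/0.7))
E
```

```text
pos [232.3 526.  404.8] rot [179.99  -0.   156.18] | rotvec [ 1.0000e-04 -1.0000e-04  1.0372e+00] | then mm [-577.3  138.9   74.8] | w 91.5 F [-0.2 -0.5 -0.1] t 1.5
```

View pics/right.png

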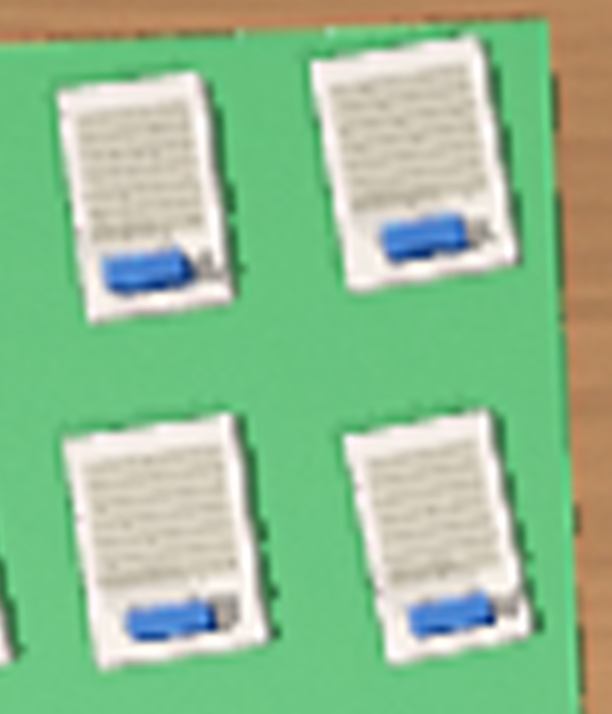

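Enlarged crop (top view of the mat): the wide cassettes are upper-right (about 485,165) and lower-left (165,540). The narrow ones, which fit, are upper-left (145,195), lower-right (435,535) and the fifth at the far left of the mat. The yellow and purple look-alikes lie off the mat.

```bash
python3 -m jog '[[0.06,0,0,0,0,0,0.1729],[0.06,0,0,0,0,0,0.1729],[0.06,0,0,0,0,0,0.1729],[0.06,0,0,0,0,0,0.1729],[0.06,0,0,0,0,0,0.1729],[0.06,0,0,0,0,0,0.1729]]' 60
python3 -m jog '[[0.06,-0.048,0.0116,0.006,0,0,0],[0.06,-0.048,0.0116,0.006,0,0,0],[0.06,-0.048,0.0116,0.006,0,0,0],[0.06,-0.048,0.0116,0.006,0,0,0],[0.06,-0.048,0.0116,0.006,0,0,0],[0.06,-0.048,0.0116,0.006,0,0,0],[0.06,-0.048,0.0116,0.006,0,0,0],[0.06,-0.048,0.0116,0.006,0,0,0],[0.06,-0.048,0.0116,0.006,0,0,0],[0.06,-0.048,0.0116,0.006,0,0,0],[0.06,-0.048,0.0116,0.006,0,0,0],[0.06,-0.048,0.0116,0.006,0,0,0]]'
python3 - <<'E'
from h import *
delta(438,-31,330,96.75)
for n in('top','scene'):
    f=grab(n); save(f['color'],n+'1.png'); np.savez(n+'1.npz',**f)
    s=status.state(); p=s['ee_pos']
    print(n,[np.round(proj(f,(p[0],p[1],p[2]-d))) for d in (0,172,191)])
E
```

```text
time_s: 2.25
ee_pos: [232.3, 526.0, 404.8]
ee_rot: [180.0, -0.0, 96.4]
force: [0.5, -0.1, -0.5]
gripper_width: 59.6
time_s: 3.75
ee_pos: [438.5, -31.3, 332.9]
ee_rot: [179.9, -0.0, 96.7]
force: [0.4, 0.2, 0.2]
gripper_width: 60.1
pos [438.5 -31.3 332.9] rot [179.94  -0.    96.72] | rotvec [ 0.0011 -0.     -0.0005] | then mm [ 0.4 -0.4  2.9] | w 60.1 F [0.4 0.2 0.2] t 3.75
top [array([322., 232.]), array([314., 239.]), array([313., 239.])]
scene [array([272., 119.]), array([271., 166.]), array([271., 171.])]
```

View pics/top1.png

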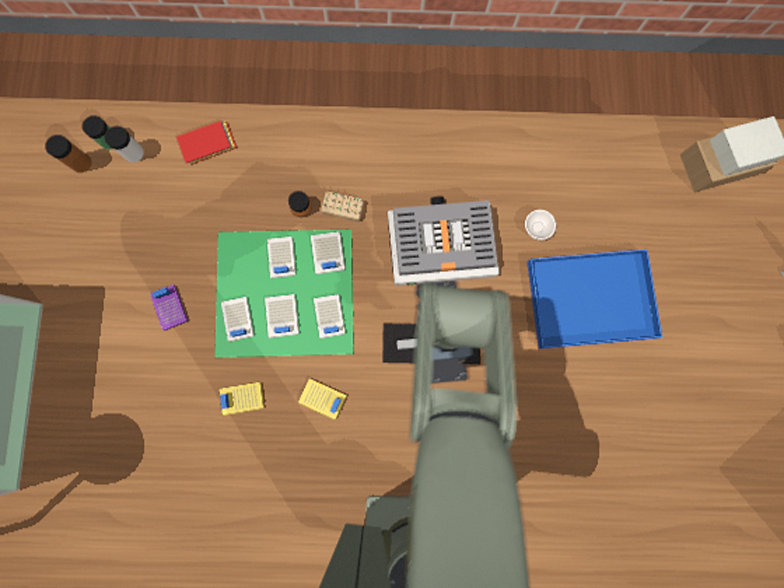

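View pics/scene1.png

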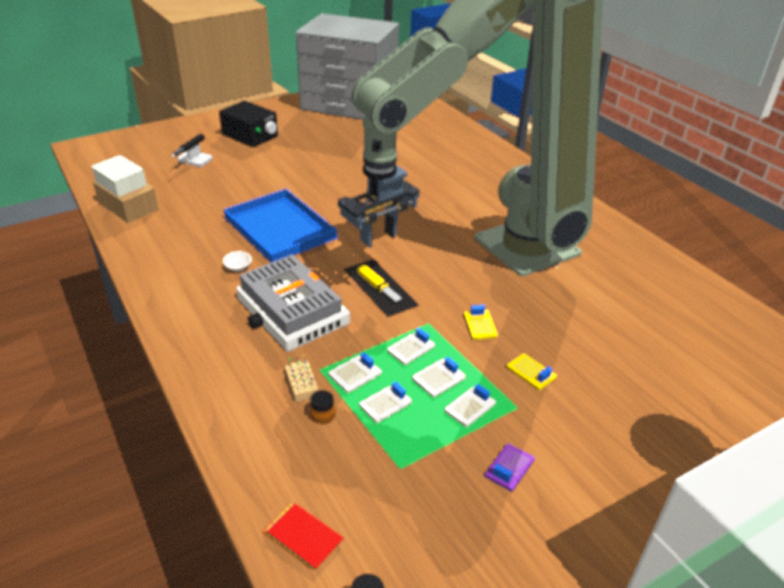

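```bash
python3 -m jog '[[0.06,0.002,0,0.045,0,0,0],[0.06,0,0,0.045,0,0,0],[0.06,0,0,0.03,0,0,0],[0.06,0,0,0.015,0,0,0],[0.06,0,0,0,0,0,0]]'
python3 - <<'E'
from h import *
for n in('scene',):
    f=grab(n); np.savez(n+'2.npz',**f); c=f['color'][150:250,210:330]; save(c,'blade2.png',6)
E
```

```text
time_s: 4.47
ee_pos: [437.4, -27.1, 197.0]
ee_rot: [-179.9, -0.0, 96.8]
force: [-0.8, 0.8, 0.6]
gripper_width: 59.9
```

View pics/blade2.png

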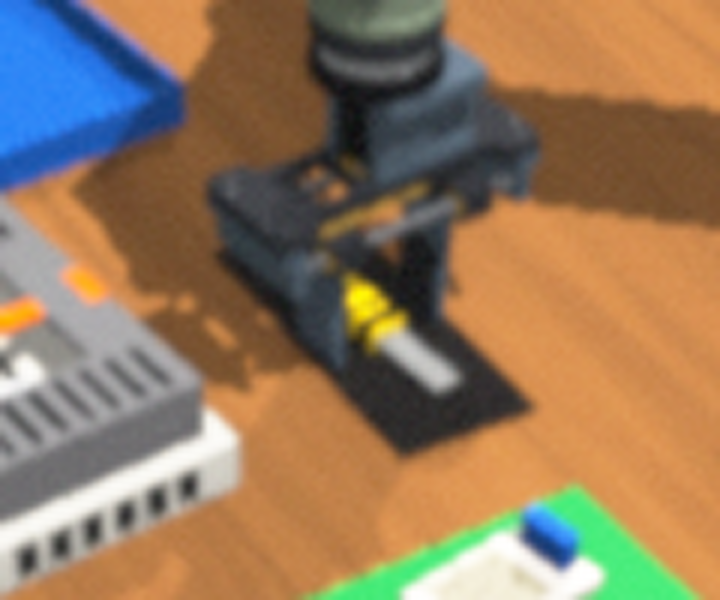

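The blade handle lies between the open fingers and the steel points the expected way. I'll close and lift.

```bash
python3 -m jog '[[0.01,0,0,0,0,0,0],[0.01,0,0,0,0,0,0],[0.01,0,0,0,0,0,0],[0.01,0,0,0,0,0,0],[0.01,0,0,0,0,0,0]]' 60
python3 -m jog '[[0.01,0,0,-0.02,0,0,0],[0.01,0,0,-0.04,0,0,0],[0.01,0,0,-0.04,0,0,0],[0.01,0,0,-0.03,0,0,0],[0.01,0,0,0,0,0,0]]' 60
python3 - <<'E'
from h import *
for n in('scene','top'):
    f=grab(n); np.savez(n+'3.npz',**f)
    if n=='scene': save(f['color'][130:230,210:330],'blade3.png',6)
    W=world(f)
    m=reg(W,350,560,-150,100,105,190); 
delta(438,-27,330)
E
```

```text
time_s: 5.15
ee_pos: [437.9, -27.7, 198.0]
ee_rot: [180.0, -0.0, 96.7]
force: [-0.5, 0.9, 3.4]
gripper_width: 23.7
time_s: 5.78
ee_pos: [438.3, -27.8, 329.4]
ee_rot: [179.7, 0.1, 96.7]
force: [0.3, 0.4, -1.9]
gripper_width: 23.6
pos [437.4 -27.7 326.8] rot [-1.7992e+02 -2.0000e-02  9.6740e+01] | rotvec [-0.0014 -0.0004  0.    ] | then mm [ 0.6  0.7 -3.2] | w 23.9 F [-0.3 -0.4 -0.4] t 5.88
```

View pics/blade3.png

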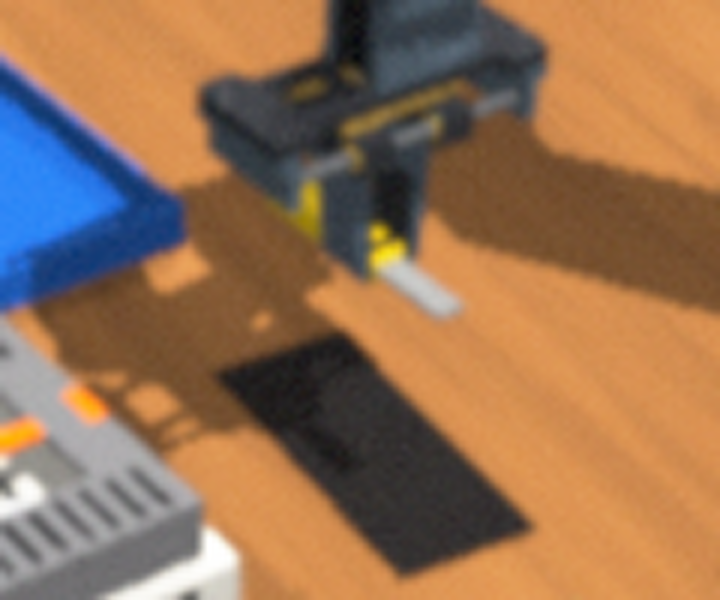

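```bash
python3 -m jog '[[0.01,0,0,0,0,0,0.1743],[0.01,0,0,0,0,0,0.1743],[0.01,0,0,0,0,0,0.1743],[0.01,0,0,0,0,0,0.1743],[0.01,0,0,0,0,0,0.1743],[0.01,0,0,0,0,0,0.1743],[0.01,0,0,0,0,0,0.1743],[0.01,0,0,0,0,0,0.1743],[0.01,0,0,0,0,0,0.1743],[0.01,0,0,0,0,0,0]]' 60
python3 - <<'E'
from h import *
delta(499.2,-72.5,255,6.8)
E
```

```text
time_s: 7.12
ee_pos: [437.4, -27.7, 326.0]
ee_rot: [-180.0, 0.2, 7.0]
force: [1.0, -0.1, -1.1]
gripper_width: 23.4
pos [437.4 -27.7 326. ] rot [-179.95    0.21    6.98] | rotvec [-0.0008  0.0037  0.0031] | then mm [56.  51.8 71. ] | w 23.4 F [ 1.  -0.1 -1.1] t 7.12
```

```bash
python3 -m jog '[[0.01,0.019,0.0175,0.02,0,0,0.002],[0.01,0.019,0.0175,0.026,0,0,0],[0.01,0.018,0.017,0.025,0,0,0],[0.01,0,0,0,0,0,0]]' 60
python3 - <<'E'
from h import *
delta(499.2,-72.5,225.5,6.8)
for n in('scene','top'):
    f=grab(n); np.savez(n+'4.npz',**f)
    if n=='scene': save(f['color'][140:260,150:300],'s4.png',5)
    else: save(f['color'][130:260,260:400],'t4.png',5)
E
```

```text
time_s: 7.62
ee_pos: [499.7, -73.2, 254.1]
ee_rot: [-179.9, 0.3, 6.8]
force: [0.5, -0.2, -1.2]
gripper_width: 23.6
pos [499.7 -73.2 254.1] rot [-179.91    0.29    6.82] | rotvec [-0.0016  0.0051  0.0004] | then mm [-0.4 -0.8 28.6] | w 23.6 F [ 0.5 -0.2 -1.2] t 7.62
```

View pics/s4.png

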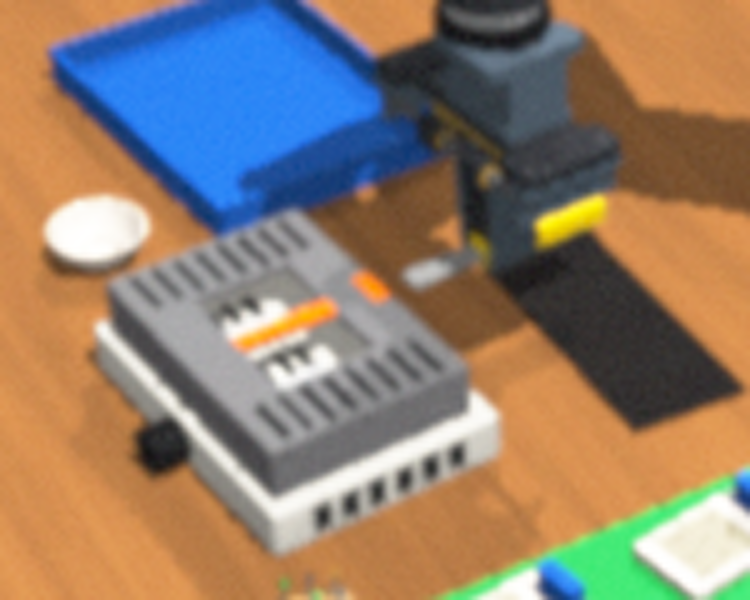

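View pics/t4.png

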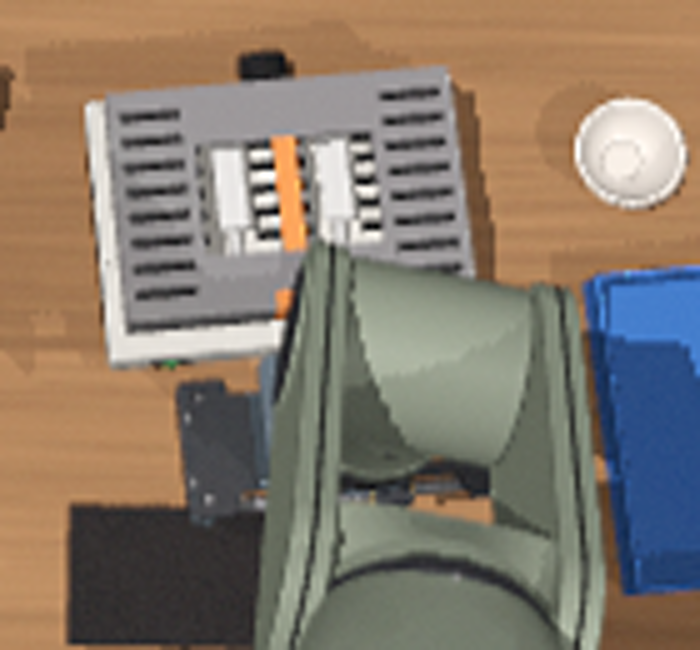

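```bash
python3 - <<'E'
from h import *
f=dict(np.load('scene4.npz')); W=world(f)
for v in range(190,200):
    print(v,[(u,tuple(np.round(W[v,u]).astype(int)) if np.isfinite(W[v,u,0]) else None) for u in range(229,247,2)])
s=np.array([499.7,-73.2,254.1]); a=np.radians(6.8)
tip=s+np.array([71*np.cos(a),71*np.sin(a),-185.5]); print(tip,proj(f,tip))
E
```

```text
190 [(229, (np.int64(523), np.int64(-184), np.int64(-2))), (231, (np.int64(520), np.int64(-175), np.int64(3))), (233, (np.int64(512), np.int64(-173), np.int64(1))), (235, (np.int64(506), np.int64(-170), np.int64(1))), (237, (np.int64(499), np.int64(-169), np.int64(-1))), (239, (np.int64(494), np.int64(-162), np.int64(2))), (241, (np.int64(528), np.int64(-77), np.int64(68))), (243, (np.int64(522), np.int64(-74), np.int64(68))), (245, (np.int64(517), np.int64(-70), np.int64(68)))]
191 [(229, (np.int64(530), np.int64(-170), np.int64(5))), (231, (np.int64(520), np.int64(-175), np.int64(-2))), (233, (np.int64(515), np.int64(-168), np.int64(1))), (235, (np.int64(512), np.int64(-159), np.int64(6))), (237, (np.int64(502), np.int64(-162), np.int64(0))), (239, (np.int64(538), np.int64(-73), np.int64(70))), (241, (np.int64(530), np.int64(-73), np.int64(67))), (243, (np.int64(528), np.int64(-63), np.int64(73))), (245, (np.int64(518), np.int64(-68), np.int64(66)))]
192 [(229, (np.int64(531), np.int64(-168), np.int64(2))), (231, (np.int64(523), np.int64(-167), np.int64(0))), (233, (np.int64(515), 
[... 3148 characters left out ...]
1))), (243, (np.int64(501), np.int64(-117), np.int64(-2))), (245, (np.int64(497), np.int64(-110), np.int64(1)))]
199 [(229, (np.int64(549), np.int64(-131), np.int64(2))), (231, (np.int64(543), np.int64(-129), np.int64(1))), (233, (np.int64(537), np.int64(-125), np.int64(1))), (235, (np.int64(530), np.int64(-123), np.int64(0))), (237, (np.int64(523), np.int64(-121), np.int64(-1))), (239, (np.int64(518), np.int64(-116), np.int64(1))), (241, (np.int64(512), np.int64(-111), np.int64(1))), (243, (np.int64(506), np.int64(-109), np.int64(1))), (245, (np.int64(497), np.int64(-111), np.int64(-4)))]
[570.20055108 -64.79331825  68.6       ] (np.float64(231.433401534558), np.float64(195.33011475892707))
```

```bash
python3 -m jog '[[0.01,0,-0.001,0.015,0,0,0],[0.01,0,0,0.0135,0,0,0],[0.01,0,0,0,0,0,0]]' 60
python3 -m jog '[[0.01,0.008,0,0,0,0,0],[0.01,0.008,0,0,0,0,0],[0.01,0.004,0,0,0,0,0],[0.01,0.004,0,0,0,0,0],[0.01,0.004,0,0,0,0,0],[0.01,0,0,0,0,0,0]]' 60
python3 - <<'E'
from h import *
delta(594.5-71+13*.993,-60.5-7,225.5,6.8)
f=grab('scene'); np.savez('scene5.npz',**f); save(f['color'][140:260,150:300],'s5.png',5)
E
```

```text
time_s: 8.1
ee_pos: [498.7, -71.3, 227.1]
ee_rot: [-179.9, 0.2, 6.8]
force: [-0.2, 0.1, -1.1]
gripper_width: 23.4
time_s: 8.85
ee_pos: [527.5, -68.4, 228.2]
ee_rot: [-180.0, -0.0, 6.7]
force: [-1.0, -0.4, -0.4]
gripper_width: 23.8
pos [527.5 -68.4 228.2] rot [-1.80e+02 -2.00e-02  6.75e+00] | rotvec [-0.     -0.0003 -0.001 ] | then mm [8.9 0.1 2.7] | w 23.8 F [-1.  -0.4 -0.4] t 8.85
```

View pics/s5.png

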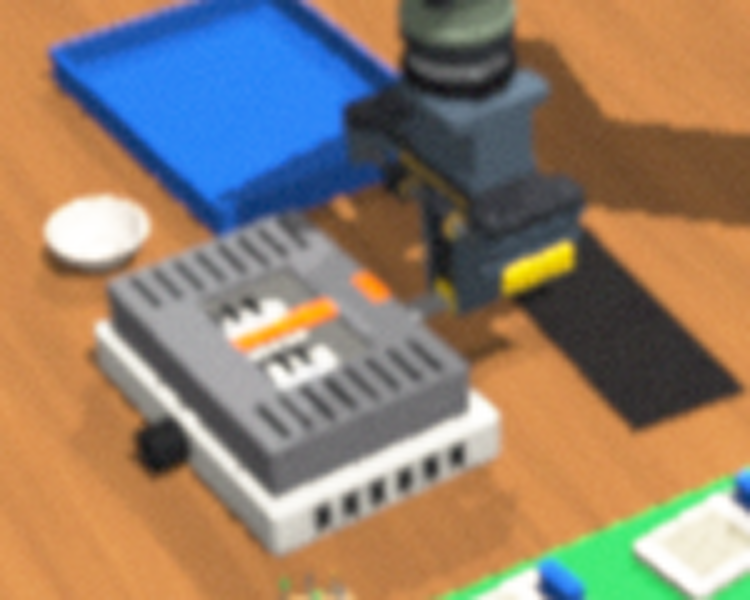

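```bash
python3 -m jog '[[0.01,0,0,0,0,0,0],[0.01,0,0,0,0,0,0]]' 60; python3 -m jog '[[0.01,0,0,0,0,0,0]]' 60;python3 -m jog '[[0.01,0,0,0,0,0,0]]' 60
```

```text
time_s: 9.15
ee_pos: [527.1, -68.4, 228.2]
ee_rot: [-180.0, 0.0, 6.7]
force: [-0.4, 0.0, -1.3]
gripper_width: 23.7
time_s: 9.28
ee_pos: [527.2, -68.4, 228.3]
ee_rot: [-180.0, -0.0, 6.7]
force: [0.4, -0.2, -1.3]
gripper_width: 23.5
time_s: 9.4
ee_pos: [527.3, -68.4, 228.2]
ee_rot: [-180.0, -0.0, 6.7]
force: [-0.9, -0.3, -0.9]
gripper_width: 23.7
```

```bash
python3 -m jog '[[0.01,0,0,0.0027,0,0,0],[0.01,0,0,0,0,0,0]]' 60; python3 -m jog '[[0.01,0.003,0,0,0,0,0],[0.01,0.003,0,0,0,0,0],[0.01,0.003,0,0,0,0,0],[0.01,0,0,0,0,0,0]]' 60
```

```text
time_s: 9.65
ee_pos: [527.2, -68.4, 225.2]
ee_rot: [-180.0, 0.0, 6.7]
force: [0.6, -0.2, -1.8]
gripper_width: 23.4
time_s: 10.15
ee_pos: [536.5, -67.3, 225.5]
ee_rot: [180.0, -0.0, 6.8]
force: [-0.0, 0.5, -2.2]
gripper_width: 23.9
```

```bash
python3 -m jog '[[0.01,0,0,-0.003,0,0,0],[0.01,0,0,-0.003,0,0,0],[0.01,0,0,0,0,0,0]]' 60; python3 -m jog '[[0.01,0,0,-0.003,0,0,0],[0.01,0,0,-0.003,0,0,0],[0.01,0,0,0,0,0,0]]' 60
python3 - <<'E'
from h import *
f=grab('scene'); np.savez('scene6.npz',**f); save(f['color'][140:260,150:300],'s6.png',5)
E
```

```text
time_s: 10.52
ee_pos: [535.9, -67.3, 231.0]
ee_rot: [-180.0, 0.1, 6.7]
force: [0.4, -0.5, -6.6]
gripper_width: 23.5
time_s: 10.9
ee_pos: [536.7, -67.4, 238.7]
ee_rot: [180.0, -0.2, 6.7]
force: [-1.0, 1.2, -0.3]
gripper_width: 23.5
```

View pics/s6.png

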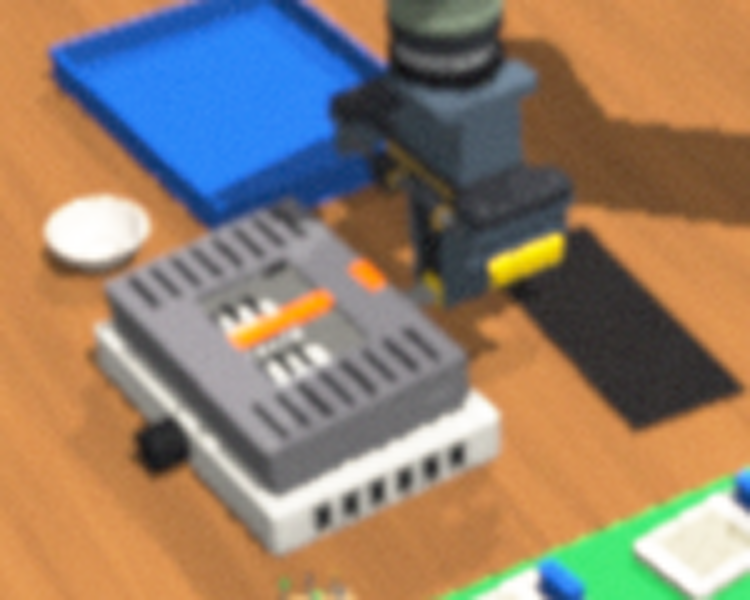

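```bash
python3 -m jog '[[0.01,0,0,-0.003,0,0,0],[0.01,0,0,-0.002,0,0,0],[0.01,0,0,0,0,0,0]]' 60; python3 -m jog '[[0.01,0,0,0.004,0,0,0],[0.01,0,0,0.005,0,0,0],[0.01,0,0,0,0,0,0]]' 60
python3 -m jog '[[0.01,-0.01,0,0,0,0,0],[0.01,-0.015,0,0,0,0,0],[0.01,-0.025,0,0,0,0,0],[0.01,-0.02,0,0,0,0,0],[0.01,0,0,0,0,0,0]]' 60
python3 - <<'E'
from h import *
f=grab('scene'); np.savez('scene7.npz',**f); save(f['color'][140:260,150:300],'s7.png',5)
for n in ('scene',):
    W=world(f); m=reg(W,500,850,-200,150,64,110);
    x=W[m]; e=np.array([.993,.118]); u=(x[:,:2]-[666.5,-52.5])@e; A=np.c_[u,np.ones(len(u))]; k=(np.abs(u)<75); print(np.linalg.lstsq(A[k],x[k,2],rcond=None)[0])
E
```

```text
time_s: 11.32
ee_pos: [536.4, -67.4, 242.8]
ee_rot: [180.0, -0.0, 6.7]
force: [1.3, 0.8, -1.9]
gripper_width: 23.7
time_s: 11.7
ee_pos: [536.1, -67.3, 233.0]
ee_rot: [-180.0, 0.1, 6.7]
force: [-0.4, 0.6, -0.8]
gripper_width: 23.3
time_s: 12.32
ee_pos: [464.7, -75.6, 233.6]
ee_rot: [-180.0, 0.1, 6.7]
force: [0.1, -0.1, -0.7]
gripper_width: 23.3
[-0.07943149 78.59568247]
```

View pics/s7.png

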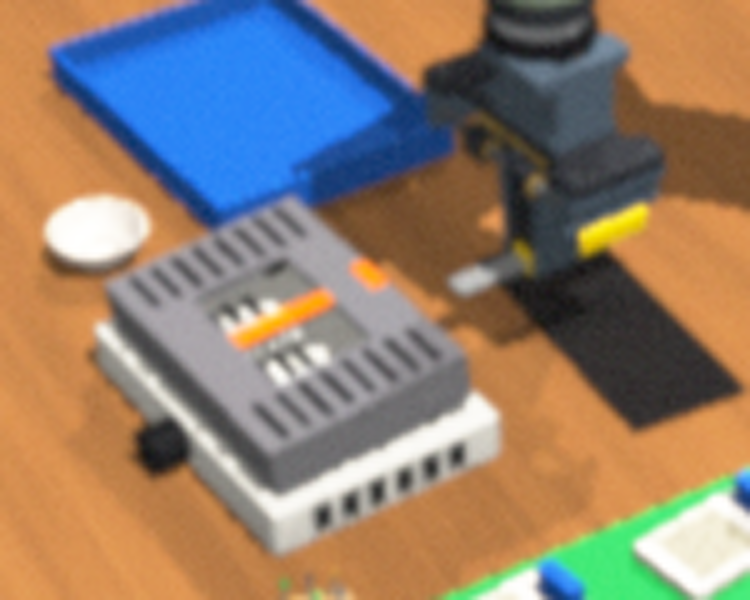

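```bash
python3 -m jog '[[0.01,-0.01,-0.015,-0.03,0,0,0],[0.01,-0.01,-0.018,-0.03,0,0,-0.174],[0.01,0,0,0,0,0,-0.174],[0.01,0,0,0,0,0,-0.174],[0.01,0,0,0,0,0,-0.174],[0.01,0,0,0,0,0,-0.174],[0.01,0,0,0,0,0,-0.174],[0.01,0,0,0,0,0,-0.174],[0.01,0,0,0,0,0,-0.174],[0.01,0,0,0,0,0,-0.174],[0.01,0,0,0,0,0,0]]' 60
python3 - <<'E'
from h import *
delta(437.7,-27.7,199,96.75)
E
```

```text
time_s: 13.75
ee_pos: [443.6, -45.1, 293.7]
ee_rot: [179.9, 0.0, 96.4]
force: [0.1, 0.1, -1.3]
gripper_width: 24.0
pos [443.6 -45.1 293.7] rot [1.7993e+02 1.0000e-02 9.6360e+01] | rotvec [ 0.0012  0.0001 -0.0068] | then mm [18.  -3.8 94.7] | w 24.0 F [ 0.1  0.1 -1.3] t 13.75
```

```bash
python3 -m jog '[[0.01,0.01,-0.004,0.03,0,0,-0.006],[0.01,0.008,0,0.03,0,0,0],[0.01,0,0,0.02,0,0,0],[0.01,0,0,0.01,0,0,0],[0.01,0,0,0.003,0,0,0],[0.01,0,0,0,0,0,0]]' 60

```

```text
time_s: 14.5
ee_pos: [437.3, -27.8, 200.9]
ee_rot: [179.9, 0.0, 96.8]
force: [0.8, 0.5, 0.1]
gripper_width: 23.4
```

```bash
python3 -m jog '[[0.01,0,0,0.0015,0,0,0],[0.01,0,0,0.001,0,0,0],[0.01,0,0,0,0,0,0]]' 60
python3 -m jog '[[0.05,0,0,0,0,0,0],[0.05,0,0,0,0,0,0],[0.05,0,0,0,0,0,0],[0.05,0,0,0,0,0,0]]' 60
python3 -m jog '[[0.05,0,0,-0.02,0,0,0],[0.05,0,0,-0.04,0,0,0],[0.05,0,0,-0.04,0,0,0],[0.05,0,0,0,0,0,0]]' 60
python3 - <<'E'
from h import *
delta(664.5,-52.5,300,6.8)
for n in('scene','top'):
    f=grab(n); np.savez(n+'8.npz',**f); W=world(f)
    if n=='scene': save(f['color'],'s8.png',1.4)
    else: save(f['color'][130:260,260:400],'t8.png',5)
    m=reg(W,500,850,-200,150,64,110)&orange(f); k,l,s,c=cv2.connectedComponentsWithStats(m.astype(np.uint8))
    for i in range(1,k):
        if s[i,4]>8: print(n,' orange',s[i,4],boxfit(W[l==i][:,:2],0),np.median(W[l==i][:,2]),c[i])
    m=reg(W,350,520,-150,100,3,40)&yellow(f); print('handle',m.sum(),boxfit(W[m][:,[1,0]],.5),np.median(W[m][:,2]))
    m=reg(W,500,850,-200,150,66,90); print(n,'hood top',m.sum(),boxfit(W[m][:,:2],.3),np.median(W[m][:,2]))
E
```

```text
time_s: 14.88
ee_pos: [436.9, -27.8, 198.2]
ee_rot: [180.0, -0.0, 96.8]
force: [0.4, -0.2, -0.6]
gripper_width: 23.5
time_s: 15.38
ee_pos: [436.9, -27.7, 198.1]
ee_rot: [180.0, -0.0, 96.8]
force: [0.6, -0.3, 0.1]
gripper_width: 49.6
time_s: 15.88
ee_pos: [437.8, -27.8, 300.6]
ee_rot: [179.6, 0.1, 96.8]
force: [0.1, -0.1, -0.3]
gripper_width: 49.7
pos [437.8 -27.8 300.6] rot [1.796e+02 8.000e-02 9.681e+01] | rotvec [ 0.0065 -0.0044  1.571 ] | then mm [222.2  51.3   0.6] | w 49.7 F [ 0.1 -0.1 -0.3] t 15.88
scene  orange 10 (array([602.6, -61.7]), array([10.8, 24.6]), np.float64(1.5000000000000002)) 86.1067616280452 [222.9 194.4]
scene  orange 39 (array([665.6, -49.5]), array([68.6, 22.4]), np.float64(13.5)) 78.86735093238383 [207.43589744 203.53846154]
handle 188 (array([-65.5, 436.3]), array([120.1,  46.8]), np.float64(-6.000000000000001)) 18.67850618841294
scene hood top 1731 (array([668.8, -51.2]), array([146.1, 219.6]), np.float64(6.5)) 78.11447467527444
top  orange 93 (array([665.6, -53.9]), array([69.1, 13.1]), np.float64(6.75)) 80.94383058251492 [317.5483871  167.33333333]
top  
[... 219 characters left out ...]
xfit
    lo=np.percentile(q,trim,0);hi=np.percentile(q,100-trim,0); ar=np.prod(hi-lo)
    return _quantile_unchecked(
        a, q, axis, out, overwrite_input, method, keepdims, weights)
    return _ureduce(a,
                    func=_quantile_ureduce_func,
    ...<5 lines>...
                    overwrite_input=overwrite_input,
                    method=method)
    r = func(a, **kwargs)
    result = _quantile(arr,
                       quantiles=q,
    ...<2 lines>...
                       out=out,
                       weights=wgt)
    slices_having_nans = np.isnan(arr[-1, ...])
                                  ~~~^^^^^^^^^
IndexError: index -1 is out of bounds for axis 0 with size 0
```

View pics/s8.png

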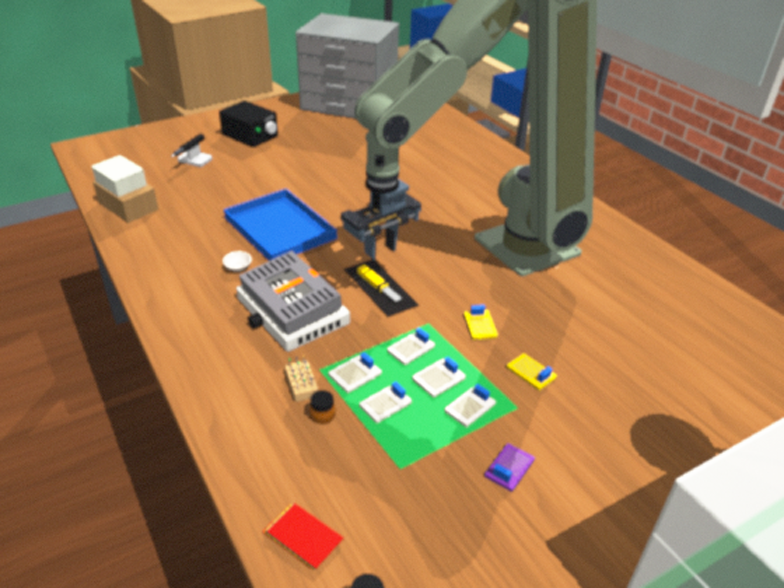

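```bash
python3 -m jog '[[0.038,0,0,0,0,0,0.1745],[0.038,0,0,0,0,0,0.1745],[0.038,0,0,0,0,0,0.1745],[0.038,0,0,0,0,0,0.1745],[0.038,0,0,0,0,0,0.1745],[0.038,0,0,0,0,0,0.1745],[0.038,0,0,0,0,0,0.1745],[0.038,0,0,0,0,0,0.1745],[0.038,0,0,0,0,0,0.1745],[0.038,0,0,0,0,0,0]]' 30
python3 - <<'E'
from h import *
delta(665.6,-52,300,6.8)
E
```

```text
time_s: 17.23
ee_pos: [436.4, -27.7, 296.6]
ee_rot: [-180.0, 0.2, 6.9]
force: [-0.8, 0.3, -0.4]
gripper_width: 38.0
pos [436.4 -27.7 296.6] rot [-179.96    0.19    6.95] | rotvec [-0.0008  0.0033  0.0026] | then mm [224.7  51.3  -3.4] | w 38.0 F [-0.8  0.3 -0.4] t 17.23
```

```bash
python3 -m jog '[[0.038,0.045,0.0103,-0.002,0,0,0],[0.038,0.045,0.0103,-0.001,0,0,0],[0.038,0.045,0.0103,0,0,0,0],[0.038,0.045,0.0103,0,0,0,0],[0.038,0.045,0.0103,0,0,0,0],[0.038,0,0,0,0,0,0]]' 30
python3 - <<'E'
from h import *
delta(665.6,-52,252,6.8)
f=grab('scene'); np.savez('scene9.npz',**f); save(f['color'][140:260,130:280],'s9.png',5)
E
```

```text
time_s: 17.98
ee_pos: [668.6, -52.4, 298.8]
ee_rot: [-180.0, 0.0, 7.0]
force: [-1.0, -0.2, -1.2]
gripper_width: 38.2
pos [668.6 -52.4 298.8] rot [-1.7999e+02  5.0000e-02  6.9900e+00] | rotvec [-0.0003  0.0008  0.0033] | then mm [-2.9 -0.7 46.8] | w 38.2 F [-1.  -0.2 -1.2] t 17.98
```

View pics/s9.png

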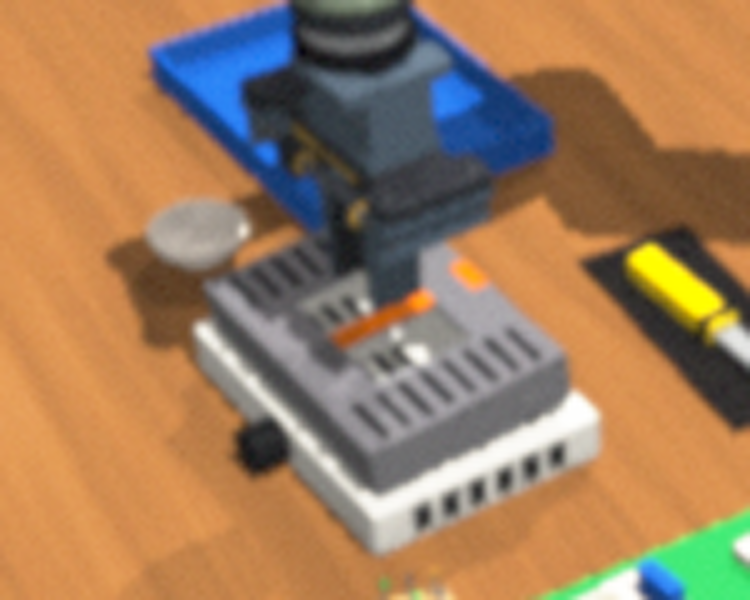

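```bash
python3 -m jog '[[0.038,-0.003,-0.0007,0.02,0,0,0.003],[0.038,0,0,0.015,0,0,0],[0.038,0,0,0.012,0,0,0],[0.038,0,0,0,0,0,0]]' 30
python3 -m jog '[[0.005,0,0,0,0,0,0],[0.005,0,0,0,0,0,0],[0.005,0,0,0,0,0,0],[0.005,0,0,0,0,0,0],[0.005,0,0,0,0,0,0],[0.005,0,0,0,0,0,0]]' 50
```

```text
time_s: 18.52
ee_pos: [662.8, -51.7, 252.9]
ee_rot: [-180.0, 0.1, 6.7]
force: [0.0, 0.0, 0.3]
gripper_width: 37.8
time_s: 19.27
ee_pos: [663.6, -52.8, 254.6]
ee_rot: [179.9, -0.1, 6.7]
force: [-0.4, -4.4, 0.6]
gripper_width: 13.2
```

```bash
python3 -m jog '[[0.005,0,0,-0.01,0,0,0],[0.005,0,0,-0.015,0,0,0],[0.005,0,0,-0.02,0,0,0],[0.005,0,0,-0.03,0,0,0],[0.005,0,0,-0.03,0,0,0],[0.005,0,0,-0.02,0,0,0],[0.005,0,0,0,0,0,0]]' 60
python3 - <<'E'
from h import *
delta(546,-398,330,6.5)
f=grab('scene'); np.savez('scene10.npz',**f); save(f['color'][100:260,130:330],'s10.png',4)
E
```

```text
time_s: 20.15
ee_pos: [663.4, -51.2, 380.9]
ee_rot: [-180.0, -0.2, 6.7]
force: [0.1, -0.4, -2.8]
gripper_width: 13.3
pos [663.4 -51.2 380.9] rot [-179.98   -0.2     6.68] | rotvec [-0.0004 -0.0034  0.0031] | then mm [-155.9  331.2   50.9] | w 13.3 F [ 0.1 -0.4 -2.8] t 20.15
```

View pics/s10.png

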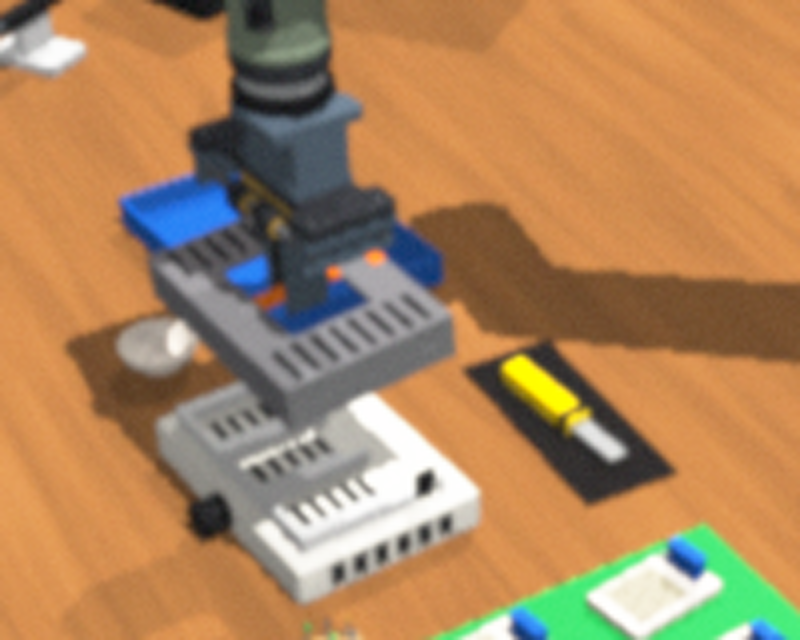

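```bash
python3 -m jog '[[0.005,-0.01,0.02,0,0,0,0],[0.005,-0.02,0.04,0,0,0,0],[0.005,-0.02,0.043,0,0,0,0],[0.005,-0.021,0.043,0,0,0,0],[0.005,-0.021,0.043,0,0,0,0],[0.005,-0.021,0.043,0,0,0,0],[0.005,-0.021,0.043,0,0,0,0],[0.005,-0.021,0.04,0,0,0,0],[0.005,-0.015,0.016,0,0,0,0],[0.005,0,0,0,0,0.04,0],[0.005,0,0,0,0,0.04,0],[0.005,0,0,0,0,0,0]]' 60
python3 - <<'E'
from h import *
delta(532,-398,260,6.5)
f=grab('scene'); np.savez('scene11.npz',**f); save(f['color'][100:260,130:330],'s11.png',4); W=world(f)
m=reg(W,400,700,-560,-250,60,200)&orange(f); print(np.nanmedian(W[m],0))
E
```

```text
time_s: 21.7
ee_pos: [533.1, -399.2, 379.1]
ee_rot: [-180.0, -4.6, 6.7]
force: [-0.8, 0.5, -3.3]
gripper_width: 13.0
pos [ 533.1 -399.2  379.1] rot [-179.96   -4.62    6.72] | rotvec [-0.0008 -0.0806  0.0038] | then mm [ -0.9  -1.3 119.1] | w 13.0 F [-0.8  0.5 -3.3] t 21.7
[ 570.30146829 -406.21928288  177.96465853]
```

View pics/s11.png

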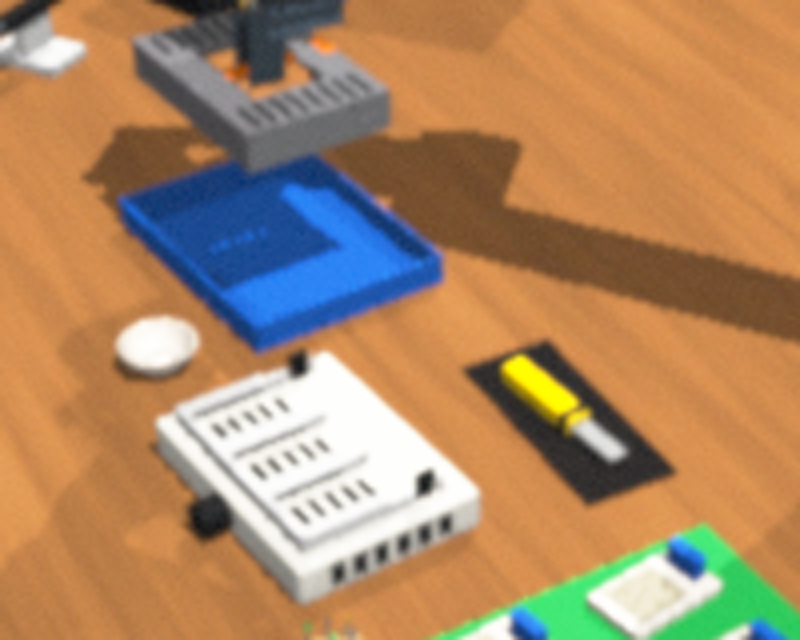

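```bash
python3 -m jog '[[0.005,-0.0016,0,0.02,0,0,0],[0.005,-0.0024,0,0.03,0,0,0],[0.005,-0.0024,0,0.03,0,0,0],[0.005,-0.0024,0,0.03,0,0,0],[0.005,-0.0016,0,0.02,0,0,0],[0.005,-0.0008,0,0.01,0,0,0],[0.005,-0.0004,0,0.005,0,0,0],[0.005,-0.0004,0,0.005,0,0,0],[0.005,0,0,0,0,0,0]]' 60
python3 - <<'E'
from h import *
delta(532,-398,260,6.5)
f=grab('scene'); np.savez('scene12.npz',**f); save(f['color'][100:260,130:330],'s12.png',4); W=world(f)
E
```

```text
time_s: 22.88
ee_pos: [533.0, -400.2, 228.8]
ee_rot: [180.0, -4.6, 6.7]
force: [-0.8, -0.7, -2.5]
gripper_width: 13.2
pos [ 533.  -400.2  228.8] rot [179.99  -4.6    6.66] | rotvec [ 0.0001 -0.0803  0.0029] | then mm [ -0.7  -2.3 -31.2] | w 13.2 F [-0.8 -0.7 -2.5] t 22.88
```

View pics/s12.png

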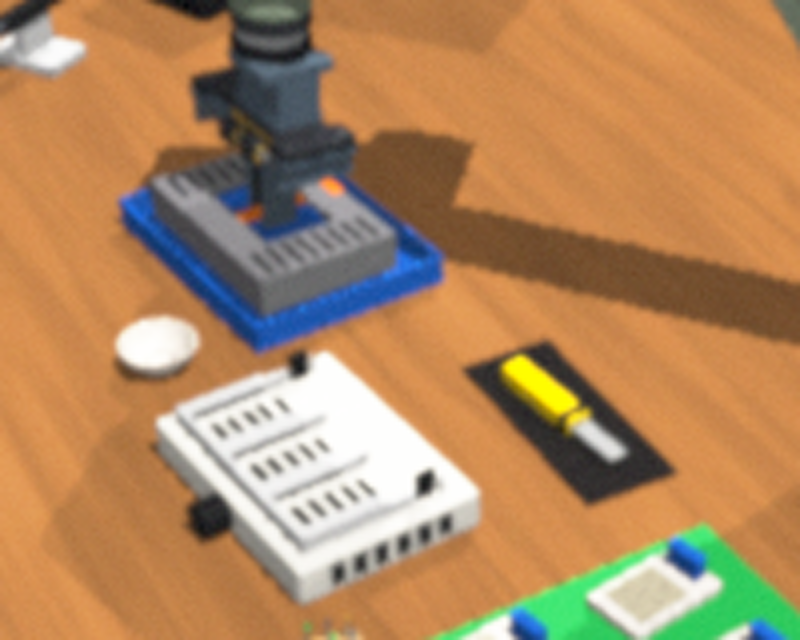

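The hood is above and inside the tray outline. I'll lower it the rest of the way until it touches.

```bash
python3 -m jog '[[0.005,-0.0004,0,0.005,0,0,0],[0.005,-0.0004,0,0.003,0,0,0],[0.005,0,0,0,0,0,0]]' 60; python3 -m jog '[[0.005,0,0,0.002,0,0,0],[0.005,0,0,0.002,0,0,0],[0.005,0,0,0,0,0,0]]' 60
```

```text
time_s: 23.3
ee_pos: [532.6, -400.2, 220.1]
ee_rot: [-180.0, -4.6, 6.7]
force: [-1.5, 0.2, -3.7]
gripper_width: 13.2
time_s: 23.68
ee_pos: [533.3, -400.3, 217.0]
ee_rot: [180.0, -4.6, 6.7]
force: [0.3, 0.3, 0.0]
gripper_width: 13.1
```

```bash
python3 -m jog '[[0.038,0,0,0,0,0,0],[0.038,0,0,0,0,0,0],[0.038,0,0,0,0,0,0],[0.038,0.0008,0,-0.01,0,0,0],[0.038,0.0024,0,-0.03,0,0,0],[0.038,0.004,0,-0.05,0,0,0],[0.038,0.004,0,-0.05,0,-0.04,0],[0.038,0,0,-0.02,0,-0.04,0],[0.038,0,0,0,0,0,0]]' 60
python3 - <<'E'
from h import *
delta(532,-398,260,96)
f=grab('scene'); np.savez('scene13.npz',**f); save(f['color'],'s13.png',1.4); W=world(f)
m=reg(W,400,700,-560,-250,30,70)&orange(f); print(m.sum(),np.nanmedian(W[m],0))
m=reg(W,400,700,-560,-250,36,55)&(np.ptp(f['color'].astype(int),axis=-1)<40); print(boxfit(W[m][:,:2],1),np.median(W[m][:,2])); q=W[m]
print(np.linalg.lstsq(np.c_[q[:,:2]-[546,-400],np.ones(len(q))],q[:,2],rcond=None)[0])
E
```

```text
time_s: 24.8
ee_pos: [532.6, -400.3, 379.7]
ee_rot: [179.8, -0.2, 6.7]
force: [0.2, -0.6, -0.5]
gripper_width: 37.9
pos [ 532.6 -400.3  379.7] rot [179.79  -0.24   6.67] | rotvec [ 6.2000e-03 -5.0000e-04 -1.5591e+00] | then mm [  2.4  -0.3 119.7] | w 37.9 F [ 0.2 -0.6 -0.5] t 24.8
48 [ 536.39780638 -397.20036361   41.5385971 ]
(array([ 553.2, -393.7]), array([144.8, 216.1]), np.float64(6.75)) 40.952001953622016
[-8.70867865e-05 -1.12745621e-03  4.10492789e+01]
```

View pics/s13.png

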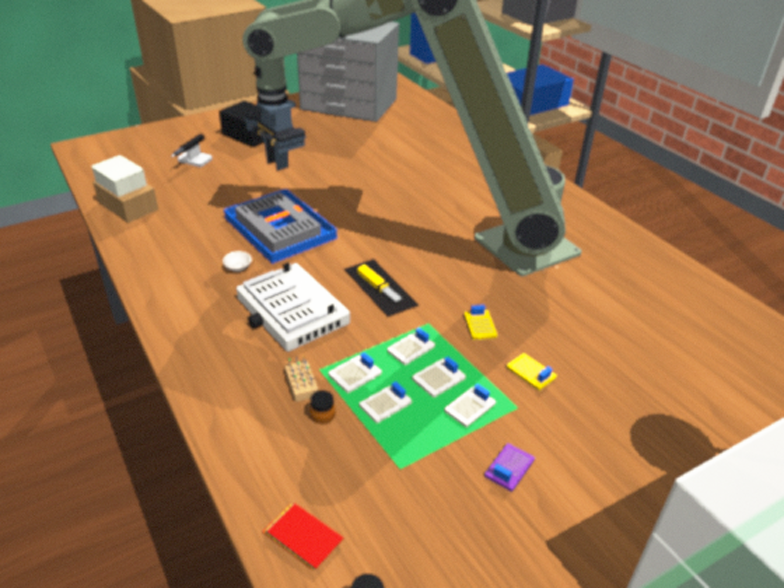

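```bash
python3 - <<'E'
from h import *
f=grab('top'); np.savez('top13.npz',**f); W=world(f)
g=dict(np.load('scene13.npz'))
o=ortho(f,50,560,780,-190,80,3); cv2.imwrite('pics/ext_top.png',o)
o=ortho(g,50,560,780,-190,80,3); cv2.imwrite('pics/ext_sc.png',o)
for n,F in(('top',f),('scene',g)):
    V=world(F); 
    m=reg(V,520,850,-220,150,30,60)&(F['color'].min(-1)>120); print(n,boxfit(V[m][:,:2],.3),np.median(V[m][:,2]))
E
```

```text
top (array([661.6, -53.8]), array([168.9, 234.4]), np.float64(6.75)) 37.284212330106584
scene (array([664.7, -48. ]), array([170.1, 232. ]), np.float64(6.75)) 36.84385690427001
```

View pics/ext_top.png

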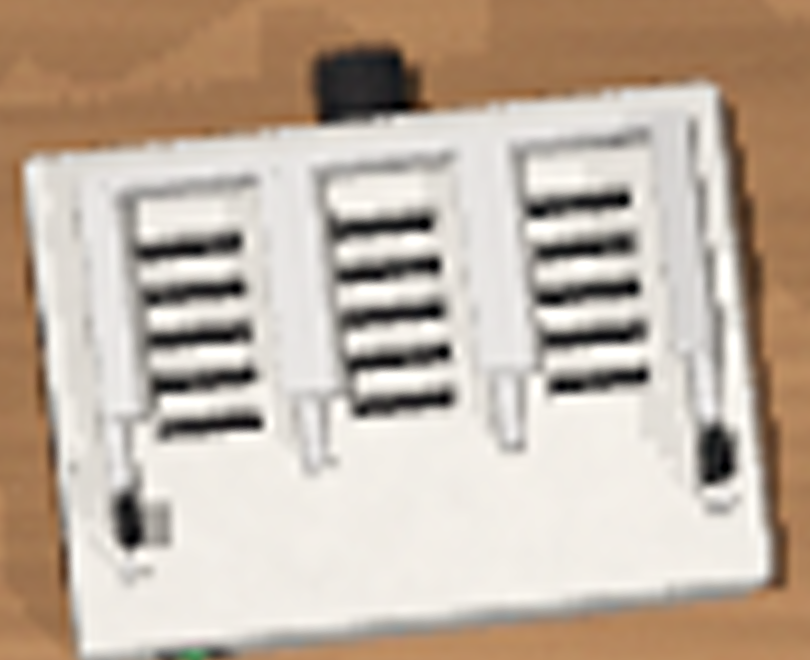

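View pics/ext_sc.png

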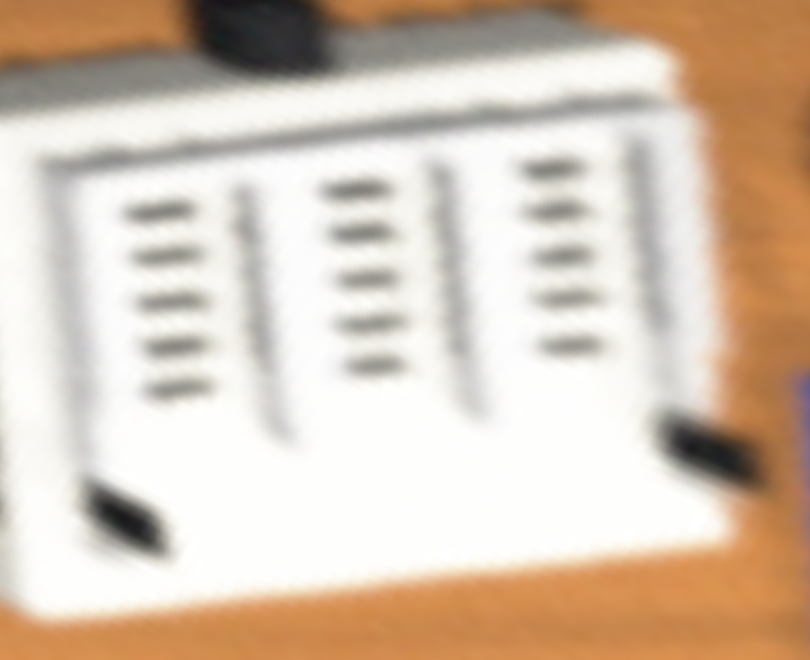

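```bash
python3 -m jog '[[0.04,0,0,0,0,0,-0.1657],[0.04,0,0,0,0,0,-0.1657],[0.04,0,0,0,0,0,-0.1657],[0.04,0,0,0,0,0,-0.1657],[0.04,0,0,0,0,0,-0.1657],[0.04,0,0,0,0,0,-0.1657],[0.04,0,0,0,0,0,-0.1657],[0.04,0,0,0,0,0,-0.1657],[0.04,0,0,0,0,0,-0.1657],[0.04,0,0,0,0,0,-0.1657],[0.04,0,0,0,0,0,0]]' 30
python3 - <<'E'
from h import *
delta(458,192.3,300,101.6)
E
```

```text
time_s: 26.28
ee_pos: [532.0, -400.3, 375.1]
ee_rot: [-179.9, -0.1, 101.5]
force: [-0.6, -0.4, 0.3]
gripper_width: 39.8
pos [ 532.  -400.3  375.1] rot [-1.7990e+02 -1.5000e-01  1.0148e+02] | rotvec [-0.0017 -0.0026 -0.0022] | then mm [595.3  46.6  75.1] | w 39.8 F [-0.6 -0.4  0.3] t 26.27
```

```bash
python3 -m jog '[[0.04,0.03,0.002,0,0,0,-0.002],[0.04,0.05,0.004,0,0,0,0],[0.04,0.055,0.004,0.005,0,0,0],[0.04,0.055,0.004,0.005,0,0,0],[0.04,0.055,0.005,0.005,0,0,0],[0.04,0.055,0.005,0.01,0,0,0],[0.04,0.055,0.005,0.01,0,0,0],[0.04,0.055,0.005,0.01,0,0,0],[0.04,0.055,0.005,0.01,0,0,0],[0.04,0.055,0.004,0.01,0,0,0],[0.04,0.05,0.0035,0.01,0,0,0],[0.04,0.025,0,0,0,0,0]]' 30
cat >> h.py <<'E'
def tabs(F,x0=380,x1=760,y0=-160,y1=480,z0=22,z1=90):
    W=world(F); m=reg(W,x0,x1,y0,y1,z0,z1)&blue(F);k,l,s,c=cv2.connectedComponentsWithStats(m.astype(np.uint8))
    for i in range(1,k):
        if s[i,4]>10: q=W[l==i]; print(' tab',s[i,4],*boxfit(q[:,:2],1),round(np.median(q[:,2]),1),np.round(c[i]))
E
python3 - <<'E'
from h import *
delta(458,192.3,208,101.6)
for n in('scene','top'):
    f=grab(n); np.savez(n+'14.npz',**f); print(n);tabs(f)
    if n=='scene': save(f['color'][180:330,220:380],'s14.png',5)
E
```

```text
time_s: 27.78
ee_pos: [456.1, 193.8, 300.5]
ee_rot: [-179.8, -0.0, 101.7]
force: [-0.0, -0.5, -0.1]
gripper_width: 39.7
pos [456.1 193.8 300.5] rot [-179.84   -0.    101.66] | rotvec [-0.0027 -0.0001  0.001 ] | then mm [-1.8  1.6 92.5] | w 39.7 F [-0.  -0.5 -0.1] t 27.77
scene
 tab 46 [460.2 194.7] [15.1 34.9] 7.0 32.7 [301. 239.]
 tab 46 [606.7 207. ] [12.4 29.4] -0.7500000000000001 33.1 [262. 257.]
 tab 48 [458.8 304. ] [12.1 29.5] 12.25 31.6 [322. 260.]
 tab 57 [593.4 313.8] [13.7 32.9] 10.25 33.4 [284. 278.]
 tab 57 [449.4 400.7] [12.1 32.4] 10.5 32.9 [344. 280.]
top
 tab 14 [604.1 193.1] [ 8.8 11.3] 22.75 34.1 [237. 189.]
 tab 35 [589.1 307.6] [ 8.6 28.9] 5.5 35.1 [200. 192.]
 tab 32 [445.6 394.5] [ 8.1 27.9] 12.75 35.3 [170. 237.]
```

View pics/s14.png

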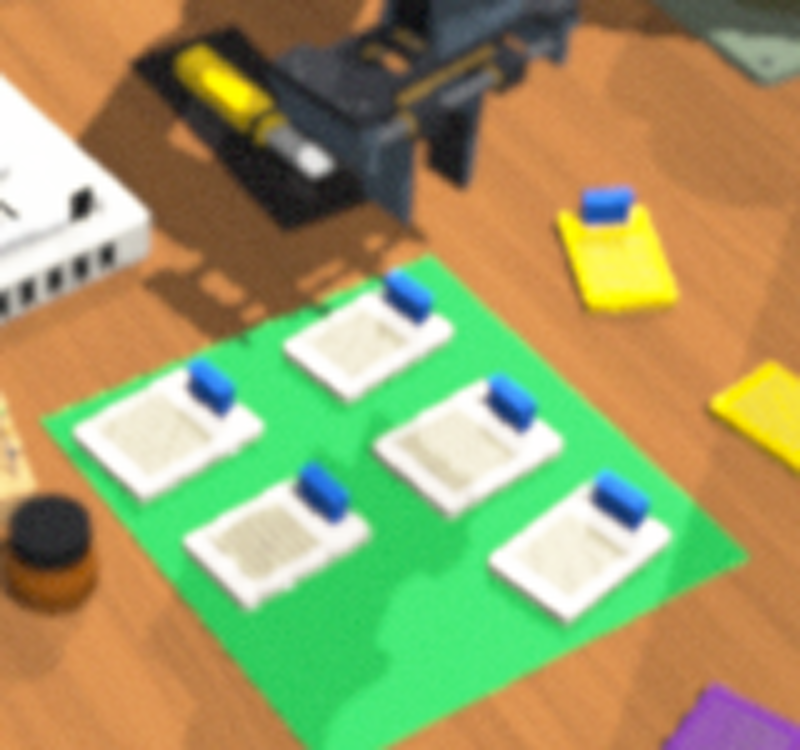

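```bash
python3 -m jog '[[0.04,-0.002,0.0016,0.03,0,0,0.001],[0.04,0,0,0.03,0,0,0],[0.04,0,0,0.02,0,0,0],[0.04,0,0,0.0125,0,0,0],[0.04,0,0,0,0,0,0]]' 40
python3 -m jog '[[0.004,0,0,0,0,0,0],[0.004,0,0,0,0,0,0],[0.004,0,0,0,0,0,0],[0.004,0,0,0,0,0,0],[0.004,0,0,0,0,0,0]]' 40
```

```text
time_s: 28.5
ee_pos: [459.0, 189.5, 208.8]
ee_rot: [-179.9, 0.0, 101.6]
force: [0.5, -0.9, 0.3]
gripper_width: 40.1
time_s: 29.12
ee_pos: [459.1, 190.2, 210.0]
ee_rot: [180.0, -0.0, 101.7]
force: [-1.1, -1.1, 5.7]
gripper_width: 11.8
```

```bash
python3 -m jog '[[0.004,0,0,-0.01,0,0,0],[0.004,0,0,-0.02,0,0,0],[0.004,0,0,-0.03,0,0,0],[0.004,0,0,-0.03,0,0,0.043],[0.004,0,0,0,0,0,0.043],[0.004,0,0,0,0,0,0]]' 40
python3 - <<'E'
from h import *
delta(542.8,-67.3,290,96.75)
for n in('scene','top'):
    f=grab(n); np.savez(n+'15.npz',**f)
    if n=='scene': save(f['color'][180:330,220:380],'s15.png',5)
E
```

```text
time_s: 29.88
ee_pos: [458.9, 190.0, 299.9]
ee_rot: [180.0, -0.0, 96.8]
force: [1.0, 0.7, -1.1]
gripper_width: 11.4
pos [458.9 190.  299.9] rot [ 1.7997e+02 -1.0000e-02  9.6760e+01] | rotvec [ 0.0005 -0.0002  0.0001] | then mm [-265.4   53.1    9.9] | w 11.4 F [ 1.   0.7 -1.1] t 29.88
```

View pics/s15.png

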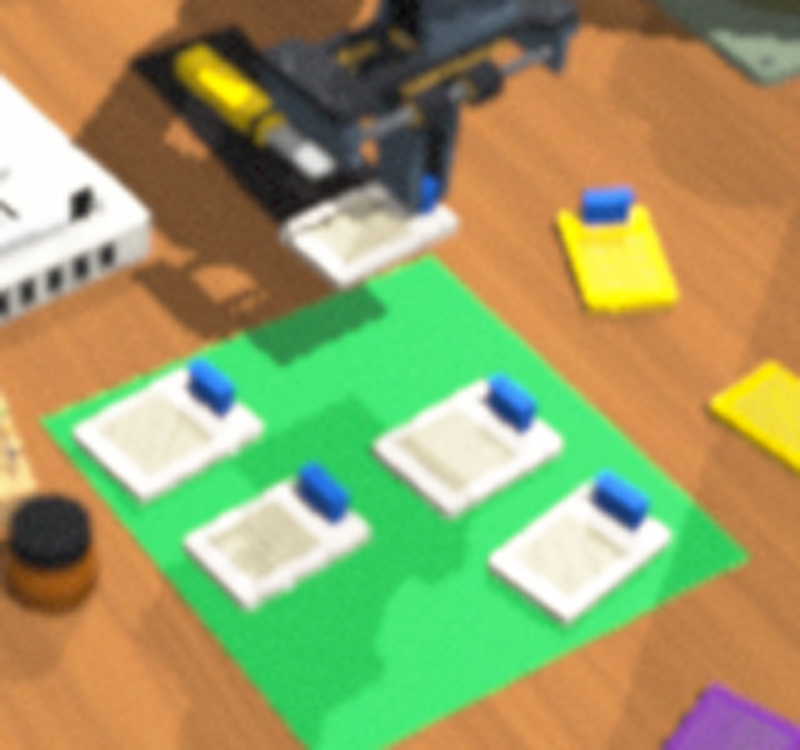

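```bash
python3 -m jog '[[0.004,-0.025,0.005,0,0,0,0],[0.004,-0.04,0.008,0,0,0,0],[0.004,-0.045,0.009,0,0,0,0],[0.004,-0.045,0.009,0,0,0,0],[0.004,-0.045,0.009,0,0,0,0],[0.004,-0.04,0.008,0,0,0,0],[0.004,-0.0254,0.0051,0.0,0,0,0],[0.004,0,0,0,0,0,0]]' 40
python3 - <<'E'
from h import *
delta(542.8,-67.3,246,96.75)
for n in('scene','top'):
    f=grab(n); np.savez(n+'16.npz',**f)
    if n=='scene': save(f['color'][140:260,150:300],'s16.png',5)
    else: save(f['color'][120:260,250:400],'t16.png',5)
E
```

```text
time_s: 30.98
ee_pos: [543.2, -68.7, 298.8]
ee_rot: [-179.9, -0.0, 96.6]
force: [-0.0, -0.2, -0.4]
gripper_width: 11.7
pos [543.2 -68.7 298.8] rot [-1.7995e+02 -2.0000e-02  9.6590e+01] | rotvec [-0.001  -0.0003 -0.0027] | then mm [ 1.4 -0.2 52.8] | w 11.7 F [-0.  -0.2 -0.4] t 30.98
```

View pics/s16.png

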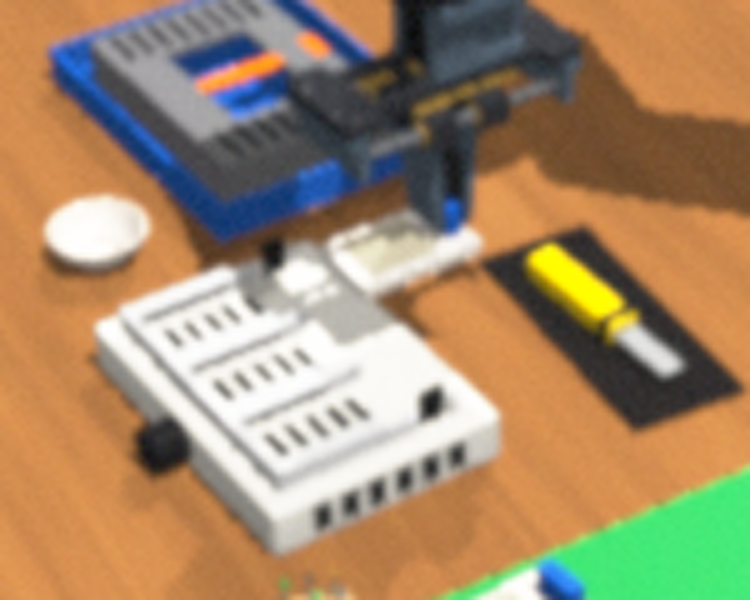

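View pics/t16.png

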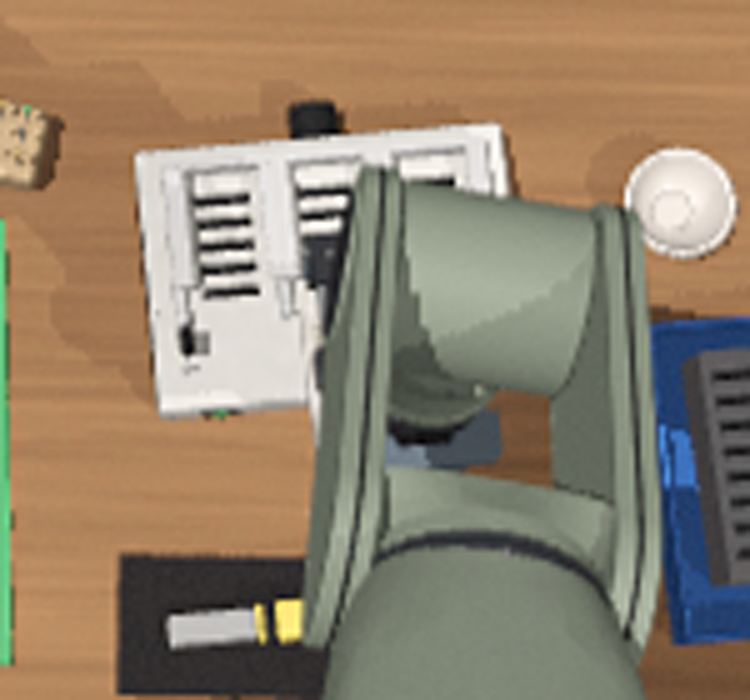

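```bash
cat > fit.py <<'E'
from h import *
from scipy.optimize import least_squares
from scipy.ndimage import map_coordinates
def projN(f,P):
    T=np.linalg.inv(np.array(f['pose'])); c=P@T[:3,:3].T+T[:3,3]; F=K(f)
    return np.c_[c[:,0]/c[:,2]*F+f['cx'],c[:,1]/c[:,2]*F+f['cy']]
def boxpts(x0,x1,y0,y1,z,n=40,edges='frlb'):
    t=np.linspace(.06,.94,n); E={'f':((x0,y0),(x0,y1)),'b':((x1,y0),(x1,y1)),'l':((x0,y1),(x1,y1)),'r':((x0,y0),(x1,y0))}
    P=[];D=[];L=[]
    for k in edges:
        a,b=map(np.array,E[k]); p=a+(b-a)*t[:,None]; P.append(np.c_[p,np.full(n,z)]); D.append(np.tile(np.r_[(b-a)/np.linalg.norm(b-a),0],(n,1))); L+= [k]*n
    return np.vstack(P),np.vstack(D),np.array(L)
def edgefit(f,model,x,y,yaw,R_=4,it=8,verbose=True,fixyaw=False):
    P,D,L=model; g=cv2.GaussianBlur(f['color'].astype(np.float32),(0,0),.7)
    q=np.array([x,y,np.radians(yaw)],float); s=np.arange(-R_,R_+.01,.25)
    def tr(q,P): 
        c,ss=np.cos(q[2]),np.sin(q[2]); return np.c_[c*P[:,0]-ss*P[:,1]+q[0],ss*P[:,0]+c*P[:,1]+q[1],P[:,2]]
    for k in range(it):
        A=projN(f,tr(q,P)); B=projN(f,tr(q,P+D)); t=B-A; t/=np.linalg.norm(t,axis=1)[:,None]; n=np.c_[-t[:,1],t[:,0]]
        U=A[:,None,:]+n[:,None,:]*s[None,:,None]
        G=sum(np.abs(np.gradient(map_coordinates(g[...,c],[U[...,1],U[...,0]],order=1,mode='nearest'),axis=1)) for c in range(3))
        G=G*np.exp(-(s/ (R_*(1 if k<3 else .6)))**2)
        i=G.argmax(1); off=s[i]; w=np.clip(G.max(1)/20,0,1)*(np.abs(off)<R_-.3)
        # local centroid
        for j in range(len(i)):
            a=slice(max(0,i[j]-3),i[j]+4); off[j]=(s[a]*G[j,a]).sum()/(G[j,a].sum()+1e-9)
        # per edge robust
        tgt=A+n*off[:,None]
        def res(v):
            r=((tgt-projN(f,tr(v,P)))*n).sum(1); return r*w
        q=least_squares(res,q,loss='soft_l1',f_scale=.4).x
        if fixyaw: q[2]=np.radians(yaw)
    r=res(q)
    if verbose: print('fit',np.round(q[:2],2),round(np.degrees(q[2]),2),{k:(round(float(np.median(r[(L==k)&(w>.3)])),2),int(((L==k)&(w>.3)).sum())) for k in dict.fromkeys(L)})
    return q
EXT=boxpts(-85,85,-118,118,36)
def cas(z,wid=57,edges='frlb'): # origin at tab
    return boxpts(-12,78,-wid/2,wid/2,z,edges=edges)
E
python3 - <<'E'
from fit import *
f=dict(np.load('scene13.npz')); q=edgefit(f,EXT,664,-51.5,6.75)
t=dict(np.load('top13.npz')); edgefit(t,EXT,662,-54,6.75)
f=dict(np.load('scene16.npz')); edgefit(f,EXT,664,-51.5,6.75); 
for z in(100,102,104): edgefit(f,cas(z),544,-66,6.75)
f=dict(np.load('scene15.npz')); edgefit(f,cas(102),459,192,6.75)
for n in('scene','top'):
  f=dict(np.load(n+'14.npz')); print(n); 
  if n=='scene': edgefit(f,cas(13),459,192,11)
  edgefit(f,cas(13),591,310.3,7.8);edgefit(f,cas(13),446.8,397,14)
E
```

```text
fit [662.61 -48.92] 6.5 {np.str_('f'): (-0.24, 40), np.str_('r'): (0.94, 40), np.str_('l'): (-0.23, 40), np.str_('b'): (0.22, 40)}
fit [661.   -54.19] 6.57 {np.str_('f'): (0.02, 40), np.str_('r'): (-0.2, 40), np.str_('l'): (0.14, 40), np.str_('b'): (-0.08, 40)}
fit [662.81 -47.32] 6.87 {np.str_('f'): (-0.2, 39), np.str_('r'): (0.02, 40), np.str_('l'): (0.01, 40), np.str_('b'): (0.05, 40)}
fit [542.28 -57.93] 2.22 {np.str_('f'): (-0.25, 40), np.str_('r'): (0.86, 36), np.str_('l'): (-0.26, 40), np.str_('b'): (0.19, 40)}
fit [543.36 -55.45] 1.74 {np.str_('f'): (-0.26, 40), np.str_('r'): (0.87, 36), np.str_('l'): (-0.27, 40), np.str_('b'): (0.2, 40)}
fit [544.42 -53.1 ] 1.36 {np.str_('f'): (-0.26, 40), np.str_('r'): (0.89, 36), np.str_('l'): (-0.27, 40), np.str_('b'): (0.2, 40)}
fit [461.28 193.42] 7.35 {np.str_('f'): (-0.39, 28), np.str_('r'): (0.74, 39), np.str_('l'): (-0.43, 40), np.str_('b'): (0.14, 40)}
scene
fit [459.39 194.2 ] 11.64 {np.str_('f'): (-0.26, 40), np.str_('r'): (0.74, 40), np.str_('l'): (-0.51, 40), np.str_('b'): (0.23, 40)}
fit [591.97 311.9 ] 8.74 {np.str_('f'): (-0.08, 40), np.str_('r'): (0.96, 40), np.str_('l'): (-0.51, 40), np.str_('b'): (0.0, 40)}
fit [448.01 398.07] 14.79 {np.str_('f'): (-0.22, 40), np.str_('r'): (0.72, 40), np.str_('l'): (-0.53, 40), np.str_('b'): (0.23, 40)}
top
fit [590.67 309.33] 7.9 {np.str_('f'): (-0.09, 40), np.str_('r'): (0.07, 40), np.str_('l'): (-0.03, 40), np.str_('b'): (0.05, 40)}
fit [446.58 396.8 ] 14.08 {np.str_('f'): (-0.09, 40), np.str_('r'): (0.06, 40), np.str_('l'): (-0.01, 40), np.str_('b'): (0.01, 40)}
```

```bash
python3 - <<'E'
from fit import *
f=dict(np.load('top15.npz'));save(f['color'][120:280,180:340],'t15.png',4.5)
f=dict(np.load('top14.npz'));
E
```

```text
(no output)
```

View pics/t15.png

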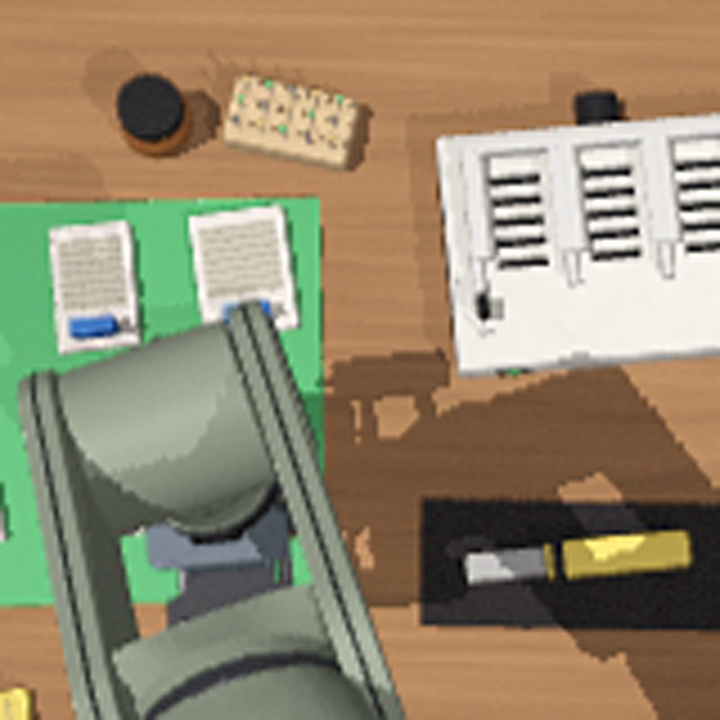

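```bash
python3 -m jog '[[0.004,-0.0009,0,0.02,0,0,-0.002],[0.004,0,0,0.02,0,0,0],[0.004,0,0,0.01,0,0,0],[0.004,0,0,0,0,0,0]]' 40
python3 -m jog '[[0.004,0,0,0.002,0,0,0],[0.004,0,0,0.002,0,0,0],[0.004,0,0,0,0,0,0]]' 40
python3 -m jog '[[0.004,0,0,0.002,0,0,0],[0.004,0,0,0,0,0,0]]' 40
```

```text
time_s: 31.58
ee_pos: [542.7, -67.4, 248.9]
ee_rot: [-179.9, -0.0, 96.9]
force: [0.2, -0.3, -0.4]
gripper_width: 11.6
time_s: 31.95
ee_pos: [543.0, -68.2, 245.7]
ee_rot: [180.0, -0.0, 96.8]
force: [-0.4, -0.1, -1.4]
gripper_width: 11.8
time_s: 32.2
ee_pos: [542.9, -68.2, 243.4]
ee_rot: [-180.0, -0.0, 96.8]
force: [-0.3, -0.0, -0.4]
gripper_width: 11.9
```

```bash
python3 -m jog '[[0.004,-0.0014,0,0.001,0,0,0.001],[0.004,0,0,0,0,0,0]]' 40
python3 -m jog '[[0.004,0,0,0.001,0,0,0],[0.004,0,0,0,0,0,0]]' 40
python3 - <<'E'
from h import *
f=grab('scene'); np.savez('scene17.npz',**f); save(f['color'][140:260,150:300],'s17.png',5)
E
```

```text
time_s: 32.45
ee_pos: [543.3, -69.5, 242.9]
ee_rot: [180.0, -0.0, 96.8]
force: [-0.5, 1.1, 2.9]
gripper_width: 12.0
time_s: 32.7
ee_pos: [543.2, -69.5, 242.7]
ee_rot: [179.9, -0.0, 96.8]
force: [-3.1, 1.8, 9.4]
gripper_width: 11.5
```

View pics/s17.png

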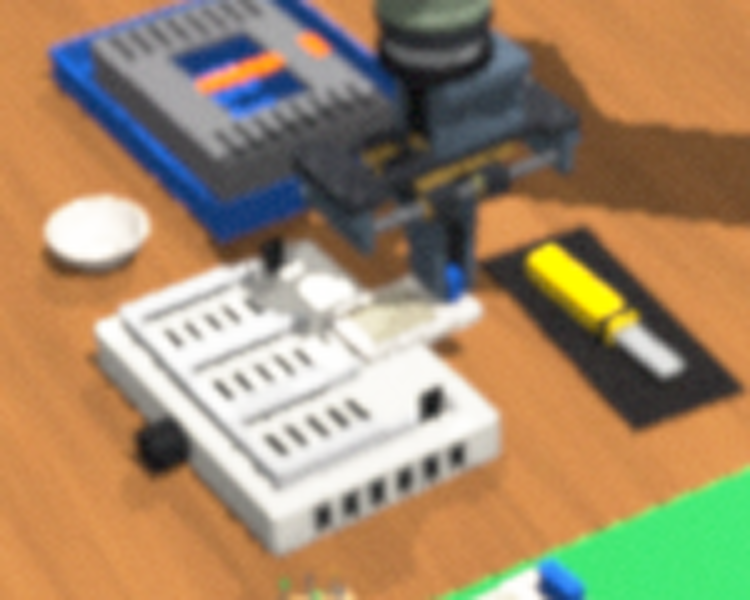

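```bash
python3 -m jog '[[0.004,0,0,-0.0015,0,0,0],[0.004,0,0.005,0,0,0,0],[0.004,0,0.003,0,0,0,0],[0.004,0,0,0,0,0,0]]' 40
python3 -m jog '[[0.004,0,0.003,0,0,0,0],[0.004,0,0.003,0,0,0,0],[0.004,0,0,0,0,0,0]]' 40
python3 -m jog '[[0.004,0,0.003,0,0,0,0],[0.004,0,0.003,0,0,0,0],[0.004,0,0,0,0,0,0]]' 40
```

```text
time_s: 33.25
ee_pos: [551.5, -68.6, 243.0]
ee_rot: [180.0, 0.0, 96.8]
force: [-0.2, -0.7, 3.1]
gripper_width: 11.7
time_s: 33.62
ee_pos: [557.5, -67.8, 243.0]
ee_rot: [179.9, 0.0, 96.8]
force: [-1.5, 0.6, 2.0]
gripper_width: 11.8
time_s: 34.0
ee_pos: [563.4, -67.1, 243.0]
ee_rot: [179.9, 0.0, 96.8]
force: [-0.4, 1.0, 2.5]
gripper_width: 11.8
```

```bash
python3 -m jog '[[0.004,0,0.003,0,0,0,0],[0.004,0,0.003,0,0,0,0],[0.004,0,0.003,0,0,0,0],[0.004,0,0,0,0,0,0]]' 40
python3 -m jog '[[0.004,0.001,0,0,0,0,0],[0.004,0.001,0,0,0,0,0],[0.004,0,0,0,0,0,0]]' 40
python3 -m jog '[[0.004,-0.002,0,0,0,0,0],[0.004,-0.002,0,0,0,0,0],[0.004,0,0,0,0,0,0]]' 40
python3 - <<'E'
from h import *
f=grab('scene'); np.savez('scene18.npz',**f); save(f['color'][140:260,150:300],'s18.png',5)
E
```

```text
time_s: 34.5
ee_pos: [572.4, -66.1, 243.0]
ee_rot: [179.9, 0.0, 96.8]
force: [-0.7, 0.1, 2.9]
gripper_width: 11.5
time_s: 34.88
ee_pos: [572.1, -64.9, 243.0]
ee_rot: [179.9, 0.1, 96.8]
force: [1.2, -5.3, 1.4]
gripper_width: 12.0
time_s: 35.25
ee_pos: [572.3, -67.9, 243.0]
ee_rot: [180.0, -0.0, 96.8]
force: [1.1, 0.7, 2.1]
gripper_width: 11.7
```

View pics/s18.png

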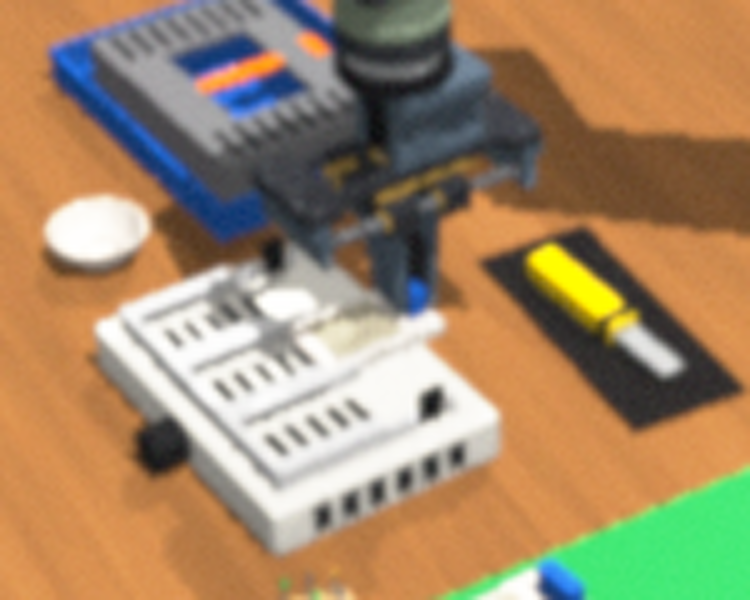

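```bash
python3 -m jog '[[0.004,0.001,0.003,0,0,0,0],[0.004,0,0.004,0,0,0,0],[0.004,0,0.004,0,0,0,0],[0.004,0,0,0,0,0,0]]' 40
python3 -m jog '[[0.004,0,0.004,0,0,0,0],[0.004,0,0.004,0,0,0,0],[0.004,0,0.004,0,0,0,0],[0.004,0,0,0,0,0,0]]' 40
python3 -m jog '[[0.004,0,0.005,0,0,0,0],[0.004,0,0.005,0,0,0,0],[0.004,0,0.005,0,0,0,0],[0.004,0,0,0,0,0,0]]' 40
```

```text
time_s: 35.8
ee_pos: [583.2, -65.8, 243.0]
ee_rot: [-180.0, -0.0, 96.8]
force: [-1.0, -0.1, 4.1]
gripper_width: 11.7
time_s: 36.3
ee_pos: [595.0, -64.4, 243.0]
ee_rot: [180.0, -0.0, 96.8]
force: [-1.5, -0.4, 3.8]
gripper_width: 11.7
time_s: 36.8
ee_pos: [610.0, -62.6, 243.0]
ee_rot: [180.0, 0.0, 96.8]
force: [-1.2, -0.1, 3.8]
gripper_width: 11.6
```

```bash
python3 -m jog '[[0.004,0,0.005,0,0,0,0],[0.004,0,0.005,0,0,0,0],[0.004,0,0.005,0,0,0,0],[0.004,0,0.005,0,0,0,0],[0.004,0,0.005,0,0,0,0],[0.004,0,0,0,0,0,0]]' 40
python3 -m jog '[[0.004,0,0.004,0,0,0,0],[0.004,0,0.004,0,0,0,0],[0.004,0,0.002,0,0,0,0],[0.004,0,0,0,0,0,0]]' 40
python3 -m jog '[[0.004,0,0.002,0,0,0,0],[0.004,0,0.001,0,0,0,0],[0.004,0,0,0,0,0,0]]' 40
```

```text
time_s: 37.55
ee_pos: [634.8, -59.7, 243.0]
ee_rot: [180.0, -0.0, 96.8]
force: [-0.9, -0.3, 4.1]
gripper_width: 11.7
time_s: 38.05
ee_pos: [644.3, -58.5, 243.0]
ee_rot: [-180.0, -0.0, 96.8]
force: [-1.8, -0.3, 6.2]
gripper_width: 11.7
time_s: 38.42
ee_pos: [647.2, -58.2, 243.0]
ee_rot: [-179.9, -0.0, 96.8]
force: [-3.0, -0.7, 4.6]
gripper_width: 11.7
```

```bash
python3 -m jog '[[0.004,0,0.001,0,0,0,0],[0.004,0,0.001,0,0,0,0],[0.004,0,0,0,0,0,0]]' 40
python3 -m jog '[[0.004,0,0.001,0,0,0,0],[0.004,0,0.001,0,0,0,0],[0.004,0,0,0,0,0,0]]' 40
```

```text
time_s: 38.8
ee_pos: [649.0, -58.0, 243.0]
ee_rot: [-179.9, -0.0, 96.8]
force: [-2.5, -0.8, 5.5]
gripper_width: 12.0
time_s: 39.17
ee_pos: [649.8, -57.9, 243.0]
ee_rot: [-179.7, -0.0, 96.8]
force: [-8.0, -1.2, 8.1]
gripper_width: 11.5
```

```bash
python3 -m jog '[[0.004,0,0.001,0,0,0,0],[0.004,0,-0.001,0,0,0,0],[0.03,0,0,0,0,0,0],[0.03,0,0,0,0,0,0],[0.03,0,0,0,0,0,0],[0.04,0,0,-0.01,0,0,0],[0.04,0,0,-0.04,0,0,0],[0.04,0,0,-0.04,0,0,0],[0.04,0,0,0,0,0,0]]' 40
python3 - <<'E'
from h import *
delta(590.9,309.8,310,97.9)
f=grab('scene'); np.savez('scene19.npz',**f); save(f['color'][140:290,150:340],'s19.png',4.2); tabs(f)
E
```

```text
time_s: 40.3
ee_pos: [652.4, -57.7, 337.7]
ee_rot: [179.5, 0.1, 96.8]
force: [0.4, 0.1, 0.4]
gripper_width: 39.9
pos [652.4 -57.7 337.7] rot [1.7949e+02 1.1000e-01 9.6790e+01] | rotvec [ 0.0089  0.002  -0.0194] | then mm [372.5 -10.4  27.7] | w 39.9 F [0.4 0.1 0.4] t 40.3
 tab 30 [651.8 -52.2] [10.9 36. ] -5.25 64.8 [211. 206.]
 tab 44 [606.6 206.5] [13.8 30.3] 5.25 33.7 [262. 257.]
 tab 52 [457.5 304.2] [13.7 29.1] 12.000000000000002 31.8 [322. 260.]
 tab 50 [593.9 313.6] [12.8 29. ] 9.5 32.1 [284. 278.]
 tab 59 [491.5 384.6] [13.9 30.7] 7.75 32.9 [328. 281.]
```

View pics/s19.png

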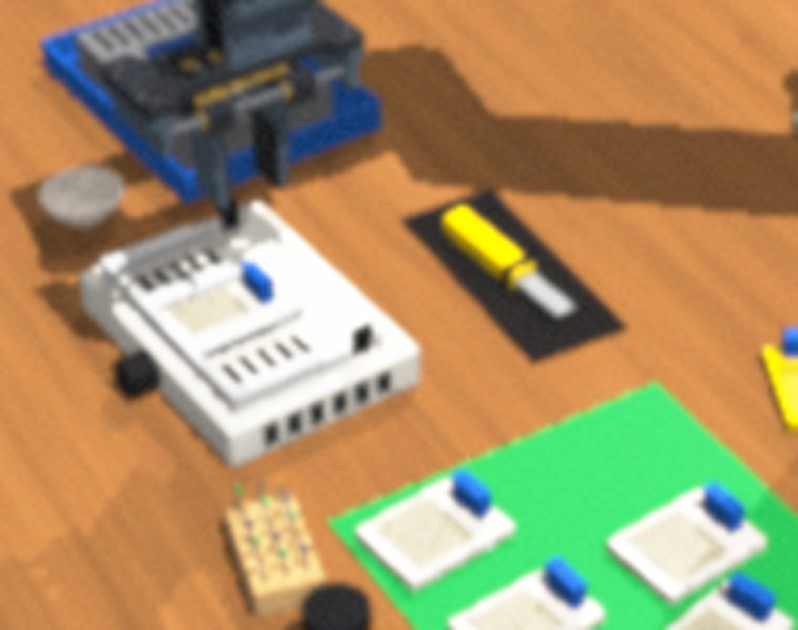

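```bash
python3 - <<'E'
from fit import *
f=grab('top'); np.savez('top19.npz',**f); tabs(f)
edgefit(f,cas(13),590.7,309.3,7.9);edgefit(f,cas(13),489,382,9); 
for p in ((590.7,309.3),(489,381)): pass
o=ortho(f,13,420,700,170,450,2.5); cv2.imwrite('pics/mat19.png',o)
E
```

```text
tab 34 [602.7 201.4] [ 8.3 28.5] 10.5 33.9 [234. 189.]
 tab 36 [589.  307.6] [ 8.2 28.7] 6.000000000000001 34.9 [200. 192.]
 tab 34 [488.  379.7] [ 8.2 28.3] 18.5 34.3 [176. 224.]
 tab 34 [454.2 299. ] [ 7.7 28.9] 8.75 35.3 [201. 235.]
fit [590.81 309.2 ] 8.08 {np.str_('f'): (-0.08, 40), np.str_('r'): (0.06, 40), np.str_('l'): (-0.01, 40), np.str_('b'): (0.05, 40)}
fit [489.16 381.77] 17.59 {np.str_('f'): (-0.08, 40), np.str_('r'): (0.05, 40), np.str_('l'): (-0.03, 40), np.str_('b'): (0.01, 40)}
```

View pics/mat19.png

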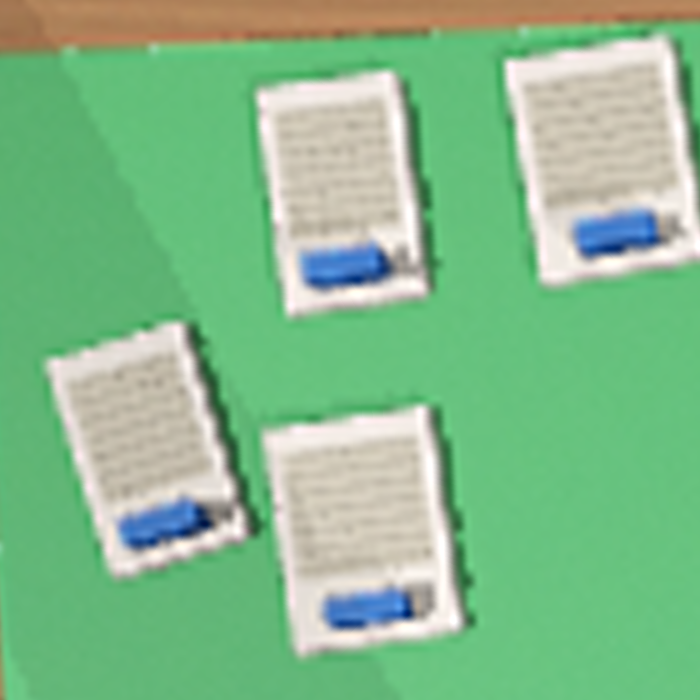

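```bash
python3 - <<'E'
from fit import *
f=dict(np.load('top13.npz')); edgefit(f,cas(13),457.2,191,11.3); edgefit(f,EXT,661,-54,6.6)
delta(591.2,310,310,98)
E
```

```text
fit [457.2  192.05] 11.5 {np.str_('f'): (-0.08, 40), np.str_('r'): (0.03, 40), np.str_('l'): (0.01, 40), np.str_('b'): (0.03, 40)}
fit [661.   -54.19] 6.57 {np.str_('f'): (0.02, 40), np.str_('r'): (-0.2, 40), np.str_('l'): (0.14, 40), np.str_('b'): (-0.08, 40)}
pos [651.3 -57.6 333.4] rot [179.95   0.    96.79] | rotvec [ 0.0008  0.0001 -0.0211] | then mm [372.4  -8.4  23.4] | w 40.2 F [-0.5  0.3 -0.1] t 40.4
```

```bash
python3 -m jog '[[0.04,0.025,0,0,0,0,-0.021],[0.04,0.045,-0.001,0.002,0,0,0],[0.04,0.05,-0.001,0.003,0,0,0],[0.04,0.05,-0.001,0.003,0,0,0],[0.04,0.05,-0.001,0.003,0,0,0],[0.04,0.05,-0.001,0.003,0,0,0],[0.04,0.05,-0.001,0.003,0,0,0],[0.04,0.04,-0.001,0.003,0,0,0],[0.04,0.0124,-0.0014,0.003,0,0,0],[0.04,0,0,0,0,0,0]]' 40
python3 - <<'E'
from h import *
delta(591.2,310,210,98)
f=grab('scene'); save(f['color'][180:330,220:380],'s20.png',5)
E
```

```text
time_s: 41.65
ee_pos: [591.5, 310.2, 308.5]
ee_rot: [-179.8, 0.1, 98.1]
force: [0.8, -0.4, -0.2]
gripper_width: 39.8
pos [591.5 310.2 308.5] rot [-1.7985e+02  8.0000e-02  9.8060e+01] | rotvec [-0.0027  0.0014  0.001 ] | then mm [-0.1 -0.3 98.5] | w 39.8 F [ 0.8 -0.4 -0.2] t 41.65
```

View pics/s20.png

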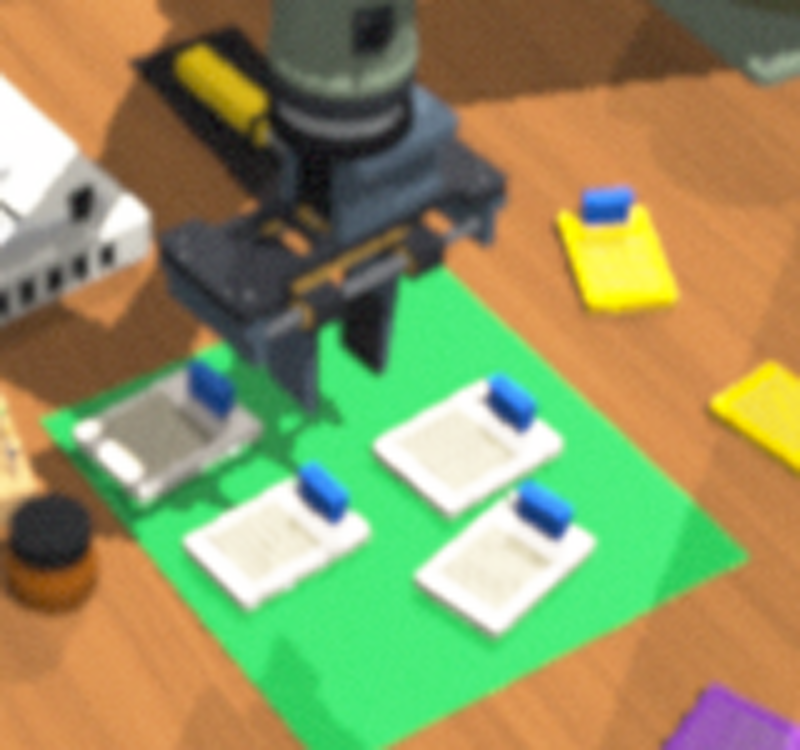

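```bash
python3 -m jog '[[0.04,0,0,0.03,0,0,0],[0.04,0,0,0.03,0,0,0],[0.04,0,0,0.025,0,0,0],[0.04,0,0,0.0135,0,0,0],[0.04,0,0,0,0,0,0]]' 40
python3 -m jog '[[0.004,0,0,0,0,0,0],[0.004,0,0,0,0,0,0],[0.004,0,0,0,0,0,0],[0.004,0,0,0,0,0,0],[0.004,0,0,0,0,0,0]]' 40
python3 -m jog '[[0.004,0,0,-0.01,0,0,0],[0.004,0,0,-0.02,0,0,0],[0.004,0,0,-0.03,0,0,0],[0.004,0,0,-0.03,0,0,0],[0.004,0,0,0,0,0,0]]' 40
python3 - <<'E'
from h import *
f=grab('scene'); save(f['color'][180:330,220:380],'s21.png',5)
E
```

```text
time_s: 42.32
ee_pos: [592.2, 309.0, 210.8]
ee_rot: [-179.9, 0.0, 97.9]
force: [0.7, -0.1, 0.3]
gripper_width: 40.2
time_s: 42.95
ee_pos: [592.0, 310.2, 212.3]
ee_rot: [180.0, -0.0, 98.0]
force: [-1.1, -1.3, 4.1]
gripper_width: 11.9
time_s: 43.58
ee_pos: [592.6, 310.3, 304.2]
ee_rot: [179.7, -0.1, 98.0]
force: [-0.2, 1.0, -1.0]
gripper_width: 11.6
```

View pics/s21.png

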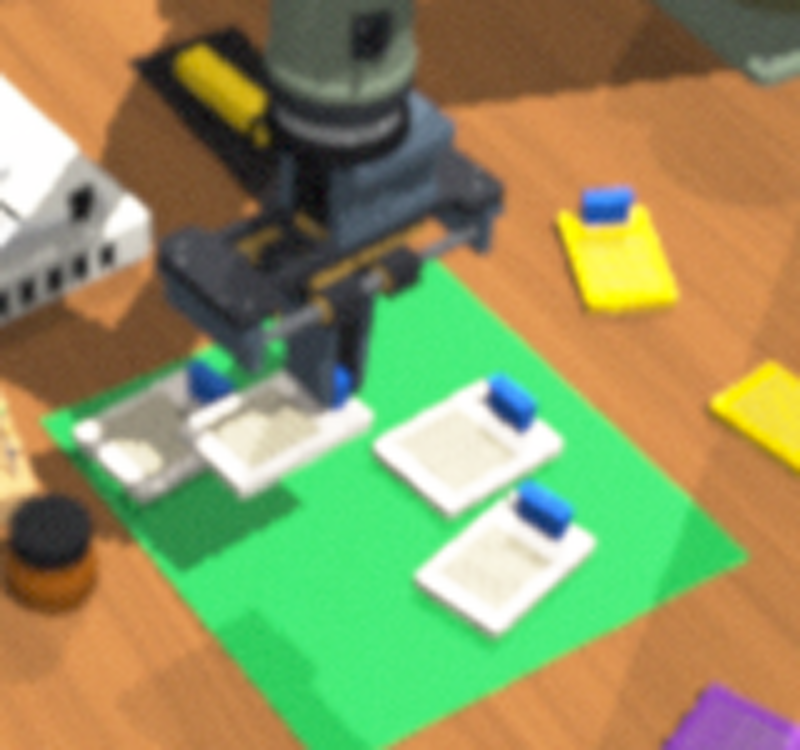

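```bash
python3 -m jog '[[0.004,0,-0.02,0,0,0,0.022],[0.004,-0.02,-0.02,0,0,0,0],[0.004,-0.035,-0.01,0,0,0,0],[0.004,-0.04,0,0,0,0,0],[0.004,-0.045,0,0,0,0,0],[0.004,-0.045,0,0,0,0,0],[0.004,-0.045,0,0,0,0,0],[0.004,-0.04,0,0,0,0,0],[0.004,-0.02,0,0,0,0,0],[0.004,0,0,0,0,0,0]]' 40
python3 - <<'E'
from h import *
delta(507.6,-5.2,260,96.75)
E
```

```text
time_s: 44.88
ee_pos: [576.2, 15.1, 300.5]
ee_rot: [-179.9, -0.0, 96.6]
force: [-0.6, 0.7, -1.0]
gripper_width: 12.2
pos [576.2  15.1 300.5] rot [-1.799e+02 -4.000e-02  9.661e+01] | rotvec [-0.0018 -0.0008 -0.0024] | then mm [-12.1 -70.5  40.5] | w 12.2 F [-0.6  0.7 -1. ] t 44.88
```

```bash
python3 -m jog '[[0.004,-0.004,-0.025,0,0,0,-0.0024],[0.004,-0.004,-0.025,0.01,0,0,0],[0.004,-0.004,-0.0205,0.02,0,0,0],[0.004,0,0,0.015,0,0,0],[0.004,0,0,0,0,0,0],[0.004,0,0,0,0,0,0]]' 40
python3 - <<'E'
from h import *
delta(507.6,-5.2,246,96.75)
f=grab('scene'); save(f['color'][140:260,170:320],'s22.png',5)
E
```

```text
time_s: 45.62
ee_pos: [508.9, -4.0, 256.8]
ee_rot: [179.9, -0.0, 96.9]
force: [0.6, -1.3, 0.1]
gripper_width: 11.8
pos [508.9  -4.  256.8] rot [179.9  -0.   96.9] | rotvec [ 0.0017 -0.      0.0027] | then mm [-1.  -1.5 10.8] | w 11.8 F [ 0.6 -1.3  0.1] t 45.62
```

View pics/s22.png

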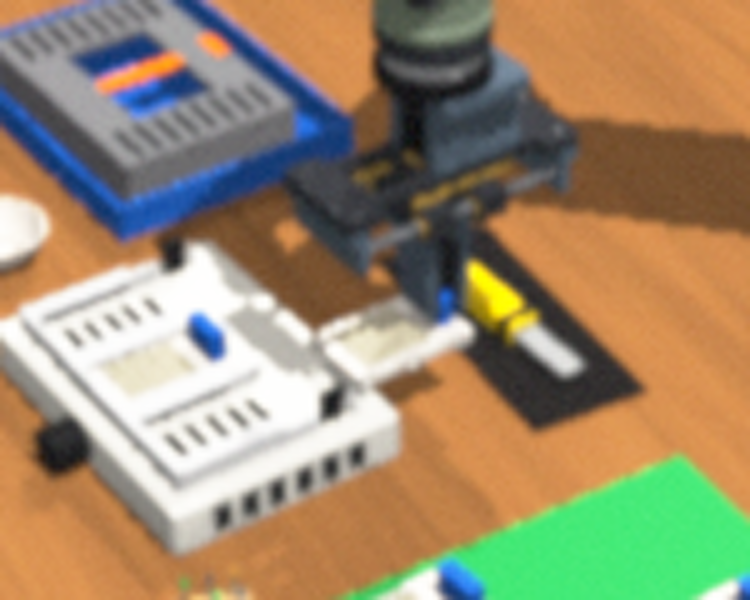

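```bash
python3 -m jog '[[0.004,-0.001,0,0.006,0,0,0.002],[0.004,0,0,0.0045,0,0,0],[0.004,0,0,0,0,0,0],[0.004,0,0,0,0,0,0]]' 40
python3 - <<'E'
from h import *
delta(508.9,-5.05,246,96.75)
E
```

```text
time_s: 46.18
ee_pos: [507.9, -5.6, 246.0]
ee_rot: [-180.0, -0.0, 96.7]
force: [-0.6, 0.1, -0.2]
gripper_width: 11.9
pos [507.9  -5.6 246. ] rot [-1.800e+02 -1.000e-02  9.674e+01] | rotvec [-0.     -0.0001 -0.0001] | then mm [ 0.4  1.1 -0. ] | w 11.9 F [-0.6  0.1 -0.2] t 46.17
```

```bash
python3 -m jog '[[0.004,0.0004,0.004,0,0,0,0],[0.004,0,0.004,0,0,0,0],[0.004,0,0.004,0,0,0,0],[0.004,0,0,0,0,0,0]]' 40
python3 -m jog '[[0.004,0,0.004,0,0,0,0],[0.004,0,0.004,0,0,0,0],[0.004,0,0.004,0,0,0,0],[0.004,0,0,0,0,0,0]]' 40
python3 -m jog '[[0.004,0,0.003,0,0,0,0],[0.004,0,0.003,0,0,0,0],[0.004,0,0.003,0,0,0,0],[0.004,0,0,0,0,0,0]]' 40
python3 -m jog '[[0.004,0,0.003,0,0,0,0],[0.004,0,0.003,0,0,0,0],[0.004,0,0.003,0,0,0,0],[0.004,0,0,0,0,0,0]]' 40
```

```text
time_s: 46.68
ee_pos: [520.2, -3.7, 246.0]
ee_rot: [180.0, -0.0, 96.8]
force: [-0.8, -0.3, -1.2]
gripper_width: 11.8
time_s: 47.18
ee_pos: [532.0, -2.3, 246.0]
ee_rot: [180.0, -0.0, 96.8]
force: [-0.1, -0.1, -0.8]
gripper_width: 11.6
time_s: 47.68
ee_pos: [540.9, -1.3, 246.0]
ee_rot: [180.0, -0.0, 96.8]
force: [-0.5, 0.3, -1.1]
gripper_width: 11.8
time_s: 48.18
ee_pos: [549.8, -0.2, 246.0]
ee_rot: [180.0, -0.0, 96.8]
force: [0.3, -0.2, -0.4]
gripper_width: 11.7
```

```bash
python3 -m jog '[[0.004,0,0.003,0,0,0,0],[0.004,0,0.003,0,0,0,0],[0.004,0,0.003,0,0,0,0],[0.004,0,0.003,0,0,0,0],[0.004,0,0,0,0,0,0]]' 40
python3 -m jog '[[0.004,0.0012,0,0,0,0,0],[0.004,0,0,0,0,0,0]]' 40
python3 -m jog '[[0.004,-0.0012,0,0,0,0,0],[0.004,-0.0012,0,0,0,0,0],[0.004,0,0,0,0,0,0]]' 40
```

```text
time_s: 48.8
ee_pos: [561.7, 1.2, 245.9]
ee_rot: [180.0, -0.0, 96.7]
force: [0.2, -0.8, -1.5]
gripper_width: 11.5
time_s: 49.05
ee_pos: [561.2, 2.3, 246.0]
ee_rot: [-180.0, 0.0, 96.8]
force: [0.2, -0.6, -1.7]
gripper_width: 11.3
time_s: 49.42
ee_pos: [561.6, -0.0, 246.0]
ee_rot: [180.0, -0.0, 96.7]
force: [0.6, 0.9, 0.1]
gripper_width: 11.9
```

```bash
python3 -m jog '[[0.004,0.0012,0.004,0,0,0,0],[0.004,0,0.004,0,0,0,0],[0.004,0,0.004,0,0,0,0],[0.004,0,0.004,0,0,0,0],[0.004,0,0.004,0,0,0,0],[0.004,0,0,0,0,0,0]]' 40
python3 -m jog '[[0.004,0,0.005,0,0,0,0],[0.004,0,0.005,0,0,0,0],[0.004,0,0.005,0,0,0,0],[0.004,0,0.005,0,0,0,0],[0.004,0,0,0,0,0,0]]' 40
python3 -m jog '[[0.004,0,0.005,0,0,0,0],[0.004,0,0.005,0,0,0,0],[0.004,0,0.005,0,0,0,0],[0.004,0,0.005,0,0,0,0],[0.004,0,0.005,0,0,0,0],[0.004,0,0,0,0,0,0]]' 40
```

```text
time_s: 50.18
ee_pos: [581.6, 3.6, 245.9]
ee_rot: [180.0, -0.0, 96.8]
force: [-0.2, -0.2, -1.5]
gripper_width: 11.7
time_s: 50.8
ee_pos: [601.6, 6.0, 245.9]
ee_rot: [180.0, -0.0, 96.8]
force: [-0.3, 0.2, -1.0]
gripper_width: 11.5
time_s: 51.55
ee_pos: [626.4, 8.9, 245.9]
ee_rot: [180.0, -0.0, 96.8]
force: [0.9, -0.5, -2.0]
gripper_width: 11.6
```

```bash
python3 -m jog '[[0.004,0,0.004,0,0,0,0],[0.004,0,0.004,0,0,0,0],[0.004,0,0.003,0,0,0,0],[0.004,0,0,0,0,0,0]]' 40
python3 -m jog '[[0.004,0,0.0015,0,0,0,0],[0.004,0,0.0015,0,0,0,0],[0.004,0,0,0,0,0,0]]' 40
python3 -m jog '[[0.004,0,0.001,0,0,0,0],[0.004,0,0.001,0,0,0,0],[0.004,0,0,0,0,0,0]]' 40
```

```text
time_s: 52.05
ee_pos: [637.1, 10.1, 245.9]
ee_rot: [180.0, -0.0, 96.8]
force: [-0.0, -0.5, -0.9]
gripper_width: 11.2
time_s: 52.42
ee_pos: [640.0, 10.5, 246.0]
ee_rot: [180.0, -0.0, 96.8]
force: [-1.0, -0.2, -0.7]
gripper_width: 11.7
time_s: 52.8
ee_pos: [641.3, 10.7, 245.7]
ee_rot: [-179.9, -0.0, 96.7]
force: [-3.5, -0.1, 1.0]
gripper_width: 11.5
```

```bash
python3 -m jog '[[0.004,0,0.001,0,0,0,0],[0.004,0,0.001,0,0,0,0],[0.004,0,0,0,0,0,0]]' 40
python3 -m jog '[[0.004,0,-0.001,0,0,0,0],[0.03,0,0,0,0,0,0],[0.03,0,0,0,0,0,0],[0.03,0,0,0,0,0,0],[0.04,0,0,-0.01,0,0,0],[0.04,0,0,-0.04,0,0,0],[0.04,0,0,-0.04,0,0,0],[0.04,0,0,0,0,0,0]]' 40
python3 - <<'E'
from fit import *
f=grab('scene'); np.savez('scene23.npz',**f); save(f['color'][140:300,150:350],'s23.png',4);tabs(f)
f=grab('top'); np.savez('top23.npz',**f);tabs(f); edgefit(f,cas(13),489.1,381.8,17.6)
delta(489.4,382.3,310,107.6)
E
```

```text
time_s: 53.18
ee_pos: [642.2, 10.8, 245.5]
ee_rot: [-179.6, -0.0, 96.7]
force: [-7.6, -0.2, 3.0]
gripper_width: 11.2
time_s: 54.18
ee_pos: [643.8, 10.9, 340.7]
ee_rot: [179.5, 0.1, 96.8]
force: [0.7, -0.3, -0.2]
gripper_width: 39.8
 tab 33 [652.9 -50.4] [11.4 28.9] 5.0 65.1 [211. 207.]
 tab 32 [644.5  15.5] [12.9 34.5] -7.499999999999999 65.8 [222. 217.]
 tab 45 [607.9 205.5] [14.7 34. ] 2.0 32.6 [262. 257.]
 tab 50 [458.1 304. ] [15.  29.5] -4.25 32.1 [322. 260.]
 tab 59 [490.7 384.8] [14.1 29.8] 20.5 33.1 [328. 281.]
 tab 34 [602.7 201.5] [ 8.7 28.7] 9.75 34.4 [234. 189.]
 tab 36 [487.7 379.8] [ 8.4 28.8] 19.0 33.6 [176. 224.]
 tab 33 [454.1 298.9] [ 7.8 28.9] 8.5 35.7 [201. 235.]
fit [489.15 381.72] 17.63 {np.str_('f'): (-0.08, 40), np.str_('r'): (0.06, 40), np.str_('l'): (-0.04, 40), np.str_('b'): (-0.0, 40)}
pos [642.7  10.9 336.5] rot [179.94   0.    96.75] | rotvec [ 1.000e-03  1.000e-04 -1.894e-01] | then mm [400.4 -33.8  26.5] | w 40.1 F [-0.1  0.2 -0.4] t 54.27
```

View pics/s23.png

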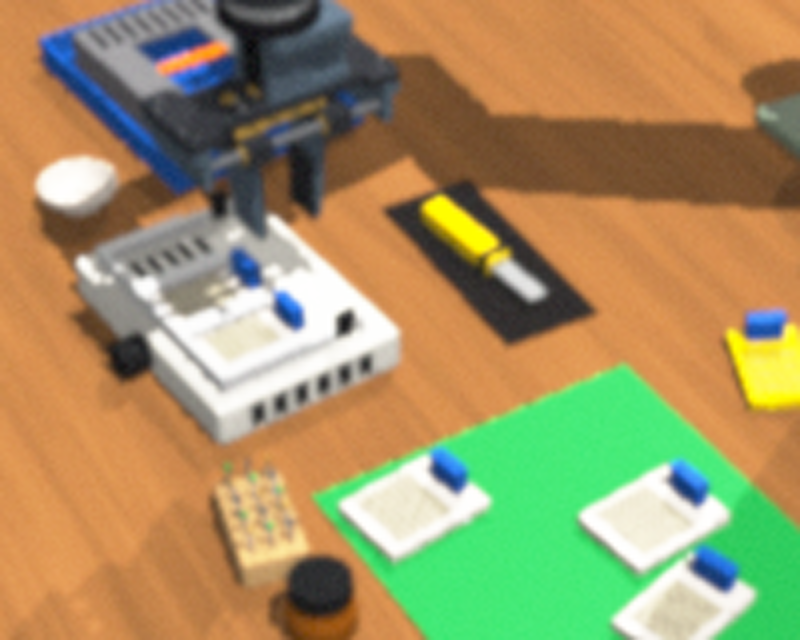

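```bash
python3 -m jog '[[0.04,0,0,0,0,0,-0.095],[0.04,0,0,0,0,0,-0.0945],[0.04,0.025,-0.002,0,0,0,0],[0.04,0.05,-0.004,0.003,0,0,0],[0.04,0.052,-0.004,0.003,0,0,0],[0.04,0.052,-0.005,0.003,0,0,0],[0.04,0.052,-0.005,0.003,0,0,0],[0.04,0.052,-0.005,0.003,0,0,0],[0.04,0.052,-0.004,0.003,0,0,0],[0.04,0.045,-0.004,0.003,0,0,0],[0.04,0.02,-0.001,0.003,0,0,0],[0.04,0,0,0,0,0,0]]' 40
python3 - <<'E'
from h import *
delta(489.4,382.3,212,107.6)
f=grab('scene'); save(f['color'][200:330,250:410],'s24.png',5)
E
```

```text
time_s: 55.78
ee_pos: [488.4, 382.7, 311.1]
ee_rot: [-179.9, 0.0, 107.7]
force: [0.3, -0.5, 0.5]
gripper_width: 40.3
pos [488.4 382.7 311.1] rot [-1.7991e+02  5.0000e-02  1.0772e+02] | rotvec [-0.0016  0.0009  0.0021] | then mm [-0.7  0.8 99.1] | w 40.3 F [ 0.3 -0.5  0.5] t 55.77
```

View pics/s24.png

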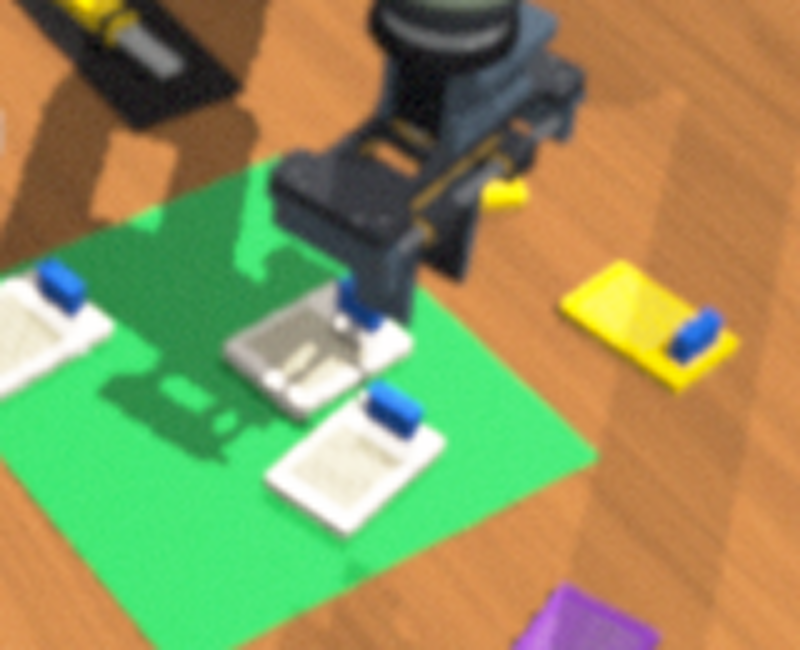

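```bash
python3 -m jog '[[0.04,-0.0007,0.0008,0.03,0,0,0.002],[0.04,0,0,0.03,0,0,0],[0.04,0,0,0.025,0,0,0],[0.04,0,0,0.014,0,0,0],[0.04,0,0,0,0,0,0],[0.04,0,0,0,0,0,0]]' 40
python3 -m jog '[[0.004,0,0,0,0,0,0],[0.004,0,0,0,0,0,0],[0.004,0,0,0,0,0,0],[0.004,0,0,0,0,0,0],[0.004,0,0,0,0,0,0]]' 40
python3 -m jog '[[0.004,0,0,-0.01,0,0,0],[0.004,0,0,-0.02,0,0,0],[0.004,0,0,-0.03,0,0,0],[0.004,0,0,-0.03,0,0,0],[0.004,0,0,0,0,0,0.095],[0.004,0,0,0,0,0,0.0945],[0.004,0,0,0,0,0,0]]' 40
python3 - <<'E'
from h import *
delta(489.4,382.3,300,96.75)
f=grab('scene'); save(f['color'][200:330,250:410],'s25.png',5); tabs(f)
E
```

```text
time_s: 56.58
ee_pos: [491.1, 381.3, 214.0]
ee_rot: [179.9, -0.0, 107.5]
force: [-0.2, 0.3, 0.3]
gripper_width: 40.2
time_s: 57.2
ee_pos: [490.4, 381.5, 213.3]
ee_rot: [180.0, -0.0, 107.5]
force: [-1.6, -0.1, 2.3]
gripper_width: 11.6
time_s: 58.08
ee_pos: [490.5, 381.3, 303.3]
ee_rot: [180.0, -0.0, 96.7]
force: [-0.8, 0.3, -0.5]
gripper_width: 11.6
pos [490.5 381.3 303.3] rot [ 1.7998e+02 -1.0000e-02  9.6700e+01] | rotvec [ 0.0003 -0.0002 -0.0009] | then mm [ 1.1 -0.9  3.3] | w 11.6 F [-0.8  0.3 -0.5] t 58.08
 tab 29 [653.1 -49. ] [ 9.2 27.2] 3.5 66.0 [211. 206.]
 tab 33 [644.3  15.8] [11.3 28.7] 6.25 64.4 [222. 217.]
 tab 53 [605.6 205.7] [16.  34.6] 8.25 32.5 [262. 257.]
```

View pics/s25.png

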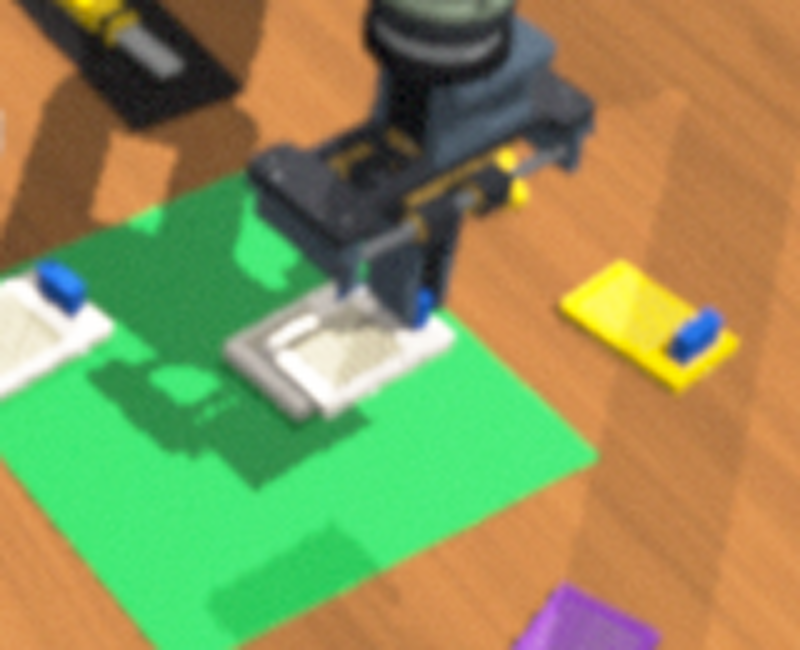

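```bash
python3 - <<'E'
from h import *
delta(523.2,-137.8,300,96.75)
E
python3 -m jog '[[0.004,-0.025,0,0,0,0,0],[0.004,-0.045,0,0,0,0,0],[0.004,-0.052,0,0,0,0,0],[0.004,-0.052,0,0,0,0,0],[0.004,-0.052,0,0,0,0,0],[0.004,-0.052,0,0,0,0,0],[0.004,-0.052,0,0,0,0,0],[0.004,-0.052,0,0,0,0,0],[0.004,-0.052,0,0,0,0,0],[0.004,-0.045,0,0,0,0,0],[0.004,-0.025,0,0,0,0,0],[0.004,0,0,0,0,0,0]]' 40
python3 - <<'E'
from h import *
delta(523.2,-137.8,260,96.75)
E
```

```text
pos [490.5 381.4 303.1] rot [179.99  -0.    96.73] | rotvec [ 0.0001 -0.0001 -0.0004] | then mm [-519.4  -28.5    3.1] | w 11.7 F [ 0.6  0.4 -0.8] t 58.12
time_s: 59.62
ee_pos: [547.9, -121.6, 302.9]
ee_rot: [-180.0, 0.0, 96.5]
force: [-0.1, -0.1, -1.2]
gripper_width: 11.9
pos [ 547.9 -121.6  302.9] rot [-1.7997e+02  1.0000e-02  9.6470e+01] | rotvec [-0.0004  0.0002 -0.0049] | then mm [-13.2 -26.5  42.9] | w 11.9 F [-0.1 -0.1 -1.2] t 59.62
```

```bash
python3 -m jog '[[0.004,-0.006,-0.013,0,0,0,-0.0045],[0.004,-0.007,-0.0135,0.01,0,0,0],[0.004,0,0,0.02,0,0,0],[0.004,0,0,0.014,0,0,0],[0.004,0,0,0,0,0,0],[0.004,0,0,0,0,0,0]]' 40
python3 - <<'E'
from h import *
delta(523.2,-137.8,247,96.75)
f=grab('scene'); save(f['color'][140:260,150:300],'s26.png',5)
E
```

```text
time_s: 60.38
ee_pos: [524.1, -135.2, 259.3]
ee_rot: [180.0, 0.0, 96.9]
force: [-0.9, 0.4, -1.5]
gripper_width: 11.6
pos [ 524.1 -135.2  259.3] rot [1.7996e+02 1.0000e-02 9.6920e+01] | rotvec [0.0007 0.0002 0.003 ] | then mm [-2.5 -1.2 12.3] | w 11.6 F [-0.9  0.4 -1.5] t 60.38
```

View pics/s26.png

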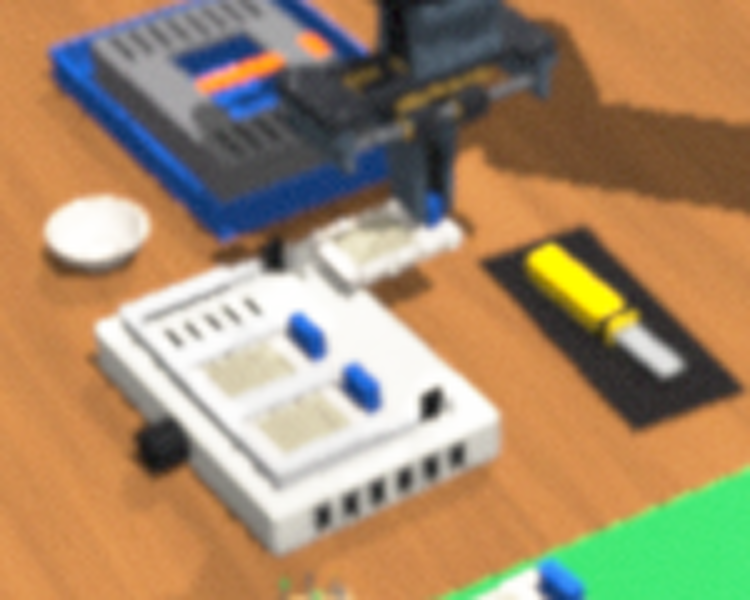

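```bash
python3 -m jog '[[0.004,-0.0025,-0.001,0.007,0,0,0.0025],[0.004,0,0,0.005,0,0,0],[0.004,0,0,0,0,0,0],[0.004,0,0,0,0,0,0]]' 40
python3 - <<'E'
from h import *
delta(523.2,-137.8,247,96.75)
E
```

```text
time_s: 60.92
ee_pos: [523.2, -137.9, 246.9]
ee_rot: [-180.0, -0.0, 96.7]
force: [-0.0, -1.2, -0.9]
gripper_width: 11.6
pos [ 523.2 -137.9  246.9] rot [-1.800e+02 -1.000e-02  9.675e+01] | rotvec [-0.0001 -0.0002 -0.0001] | then mm [ 0.1 -0.  -0.1] | w 11.6 F [-0.  -1.2 -0.9] t 60.92
```

```bash
python3 -m jog '[[0.004,0,0.004,0,0,0,0],[0.004,0,0.004,0,0,0,0],[0.004,0,0.004,0,0,0,0],[0.004,0,0,0,0,0,0]]' 40
python3 -m jog '[[0.004,0,0.004,0,0,0,0],[0.004,0,0.004,0,0,0,0],[0.004,0,0.004,0,0,0,0],[0.004,0,0,0,0,0,0]]' 40
python3 -m jog '[[0.004,0,0.003,0,0,0,0],[0.004,0,0.003,0,0,0,0],[0.004,0,0.003,0,0,0,0],[0.004,0,0,0,0,0,0]]' 40
python3 -m jog '[[0.004,0,0.003,0,0,0,0],[0.004,0,0.003,0,0,0,0],[0.004,0,0.003,0,0,0,0],[0.004,0,0,0,0,0,0]]' 40
python3 -m jog '[[0.004,0,0.003,0,0,0,0],[0.004,0,0.003,0,0,0,0],[0.004,0,0.003,0,0,0,0],[0.004,0,0.003,0,0,0,0],[0.004,0,0,0,0,0,0]]' 40
```

```text
time_s: 61.42
ee_pos: [535.5, -136.4, 246.9]
ee_rot: [180.0, 0.0, 96.8]
force: [0.7, 1.1, -0.9]
gripper_width: 11.5
time_s: 61.92
ee_pos: [547.4, -135.0, 247.0]
ee_rot: [180.0, 0.0, 96.8]
force: [0.2, 0.1, -1.4]
gripper_width: 11.1
time_s: 62.42
ee_pos: [556.2, -134.0, 247.0]
ee_rot: [180.0, -0.0, 96.8]
force: [-0.9, -0.5, 0.1]
gripper_width: 11.7
time_s: 62.92
ee_pos: [565.2, -132.9, 246.9]
ee_rot: [180.0, -0.0, 96.8]
force: [-0.5, 0.1, -0.7]
gripper_width: 11.3
time_s: 63.55
ee_pos: [577.1, -131.5, 246.9]
ee_rot: [180.0, -0.0, 96.8]
force: [-0.3, -0.4, -1.3]
gripper_width: 12.0
```

Nose inside the right lane without contact. I'll probe the lane walls sideways, then advance.

```bash
python3 -m jog '[[0.004,0.0012,0,0,0,0,0],[0.004,0,0,0,0,0,0]]' 40
python3 -m jog '[[0.004,-0.0012,0,0,0,0,0],[0.004,-0.0012,0,0,0,0,0],[0.004,0,0,0,0,0,0]]' 40
```

```text
time_s: 63.8
ee_pos: [576.6, -130.2, 247.0]
ee_rot: [-180.0, -0.0, 96.8]
force: [-0.3, 0.1, -0.5]
gripper_width: 11.5
time_s: 64.18
ee_pos: [577.0, -132.8, 247.0]
ee_rot: [180.0, -0.0, 96.7]
force: [0.5, 0.1, -0.8]
gripper_width: 11.7
```

```bash
python3 -m jog '[[0.004,0.0012,0.004,0,0,0,0],[0.004,0,0.004,0,0,0,0],[0.004,0,0.004,0,0,0,0],[0.004,0,0.004,0,0,0,0],[0.004,0,0.004,0,0,0,0],[0.004,0,0,0,0,0,0]]' 40
python3 -m jog '[[0.004,0,0.005,0,0,0,0],[0.004,0,0.005,0,0,0,0],[0.004,0,0.005,0,0,0,0],[0.004,0,0.005,0,0,0,0],[0.004,0,0,0,0,0,0]]' 40
python3 -m jog '[[0.004,0,0.005,0,0,0,0],[0.004,0,0.005,0,0,0,0],[0.004,0,0.005,0,0,0,0],[0.004,0,0.005,0,0,0,0],[0.004,0,0.005,0,0,0,0],[0.004,0,0,0,0,0,0]]' 40
python3 -m jog '[[0.004,0,0.004,0,0,0,0],[0.004,0,0.004,0,0,0,0],[0.004,0,0.003,0,0,0,0],[0.004,0,0,0,0,0,0]]' 40
python3 -m jog '[[0.004,0,0.0015,0,0,0,0],[0.004,0,0.0015,0,0,0,0],[0.004,0,0,0,0,0,0]]' 40
```

```text
time_s: 64.92
ee_pos: [597.0, -129.1, 246.9]
ee_rot: [180.0, -0.0, 96.8]
force: [0.6, -0.4, -1.4]
gripper_width: 11.5
time_s: 65.55
ee_pos: [617.0, -126.8, 246.9]
ee_rot: [180.0, 0.0, 96.8]
force: [-0.0, 0.5, -1.1]
gripper_width: 11.3
time_s: 66.3
ee_pos: [641.8, -123.8, 246.9]
ee_rot: [180.0, 0.0, 96.8]
force: [-0.1, -0.1, -1.3]
gripper_width: 11.1
time_s: 66.8
ee_pos: [652.5, -122.6, 246.9]
ee_rot: [180.0, -0.0, 96.8]
force: [-0.6, 0.5, -1.0]
gripper_width: 11.5
time_s: 67.18
ee_pos: [655.4, -122.2, 247.0]
ee_rot: [180.0, -0.0, 96.7]
force: [-0.6, -0.7, -0.7]
gripper_width: 11.7
```

```bash
python3 -m jog '[[0.004,0,0.001,0,0,0,0],[0.004,0,0.001,0,0,0,0],[0.004,0,0,0,0,0,0]]' 40
python3 -m jog '[[0.004,0,0.001,0,0,0,0],[0.004,0,0.001,0,0,0,0],[0.004,0,0,0,0,0,0]]' 40
```

```text
time_s: 67.55
ee_pos: [656.7, -122.1, 246.7]
ee_rot: [-179.9, -0.0, 96.7]
force: [-4.2, -1.0, 0.9]
gripper_width: 11.5
time_s: 67.92
ee_pos: [657.5, -122.0, 246.6]
ee_rot: [-179.6, -0.1, 96.7]
force: [-8.1, -0.6, 2.9]
gripper_width: 11.6
```

```bash
python3 -m jog '[[0.004,0,-0.001,0,0,0,0],[0.03,0,0,0,0,0,0],[0.03,0,0,0,0,0,0],[0.03,0,0,0,0,0,0],[0.04,0,0,-0.01,0,0,0],[0.04,0,0,-0.04,0,0,0],[0.04,0,0,-0.04,0,0,0],[0.04,0,-0.05,-0.03,0,0,0],[0.04,0,-0.06,-0.03,0,0,0],[0.04,0,-0.06,-0.02,0,0,0],[0.04,0,0,0,0,0,0]]' 40
python3 -m jog '[[0.04,0.05,-0.03,0,0,0,0],[0.04,0.05,-0.03,0,0,0,0],[0.04,0.055,-0.02,0,0,0,0],[0.04,0.055,0,0,0,0,0],[0.04,0.055,0,0,0,0,0],[0.04,0.055,0,0,0,0,0],[0.04,0.055,0,0,0,0,0],[0.04,0.055,0,0,0,0,0],[0.04,0.055,0,0,0,0,0],[0.04,0,0,0,0,0,0]]'
python3 - <<'E'
from fit import *
f=grab('scene'); np.savez('scene27.npz',**f); save(f['color'],'s27.png',1.4);tabs(f)
t=grab('top'); np.savez('top27.npz',**t);tabs(t); save(t['color'],'t27.png',1.4)
o=ortho(t,46,560,780,-190,80,3); cv2.imwrite('pics/ext27.png',o)
O=np.array([661,-54.19]); a=np.radians(6.65)
for y0 in(-66,0,66):
    p=O+np.array([-13*np.cos(a)-y0*np.sin(a),-13*np.sin(a)+y0*np.cos(a)]); q=edgefit(t,boxpts(-12,78,-28.5,28.5,46,edges='f'),*p,6.65,fixyaw=True); 
W=world(t); 
m=reg(W,350,520,-150,100,3,40)&yellow(t); print('handle',m.sum(),boxfit(W[m][:,[1,0]],.5),np.median(W[m][:,2]))
E
```

```text
time_s: 69.3
ee_pos: [491.2, -141.4, 417.8]
ee_rot: [179.8, 0.1, 96.7]
force: [1.2, -0.7, -0.3]
gripper_width: 40.1
time_s: 70.55
ee_pos: [357.7, 334.8, 414.4]
ee_rot: [180.0, -0.1, 97.0]
force: [0.1, -0.8, -0.6]
gripper_width: 39.8
 tab 34 [ 653.3 -131.5] [16.4 58.4] -21.75 64.9 [201. 196.]
 tab 29 [652.3 -50.3] [11.8 28.4] 1.75 65.9 [211. 206.]
 tab 34 [644.4  16.5] [12.8 32.9] 2.75 65.0 [222. 217.]
 tab 46 [607.2 206.7] [11.9 32.4] 3.0000000000000004 33.2 [262. 257.]
 tab 50 [459.  303.6] [13.1 31.2] 12.75 32.3 [322. 260.]
 tab 38 [ 654.2 -120.6] [ 8.3 29.1] 8.5 67.6 [338. 173.]
 tab 37 [646.8 -55.3] [ 8.8 29.3] 7.75 67.2 [318. 175.]
 tab 37 [639.6   9.4] [ 7.9 27.9] 5.75 66.5 [297. 177.]
 tab 35 [602.7 201.4] [ 9.1 28.6] 9.0 35.7 [235. 189.]
 tab 33 [454.3 299.3] [ 8.3 29. ] 8.0 34.4 [201. 235.]
fit [-4504.7  44195.84] 6.65 {np.str_('f'): (nan, 0)}
fit [-4504.93 44200.3 ] 6.65 {np.str_('f'): (nan, 0)}
fit [-4504.95 44203.97] 6.65 {np.str_('f'): (nan, 0)}
handle 114 (array([-61.9, 440.8]), array([103.3,  25.3]), np.float64(-6.5)) 20.292538807992173
  return _methods._mean(a, axis=axis, dtype=dtype,
  ret = ret.dtype.type(ret / rcount)
```

View pics/s27.png

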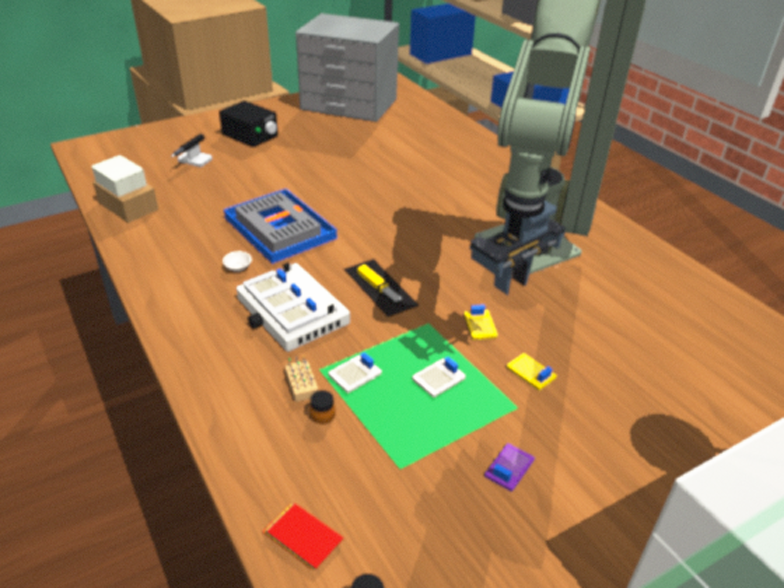

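View pics/ext27.png

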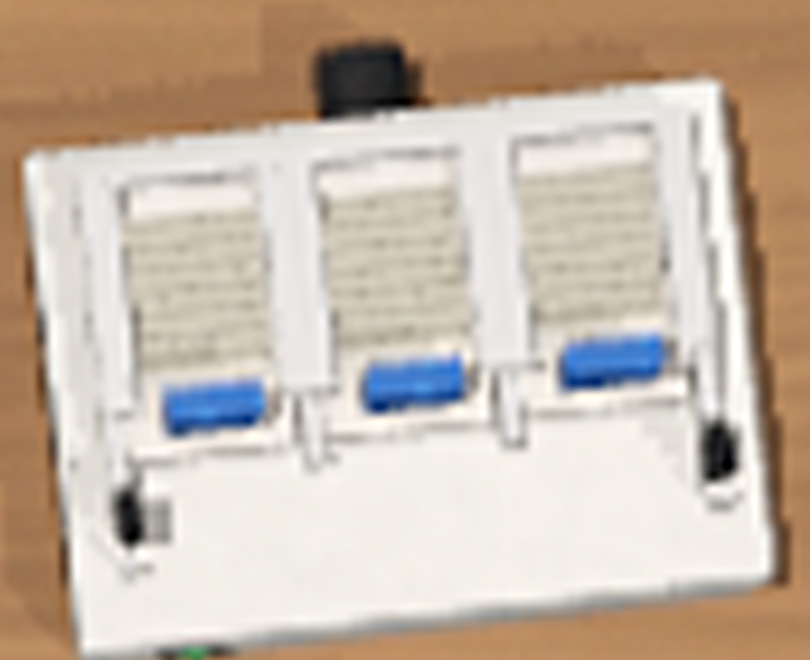

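```bash
python3 - <<'E'
from h import *
print(ticket.job_done())
E
```

```text
the job is handed in; nothing more can be done
None
```

The job is handed in, at about 71 s of the 210 s allowed. No verdict was reported.

- **Hood:** I pried it loose with the blade in the front notch. The front stayed about 11.5 mm up on its own. It now lies flat in the wash tray; the measured tilt was about 0.001 rad and the bar sat at about 41 mm.
- **Blade:** it is back on its pad, within about 1 mm of where it started.
- **Cassettes:** all three 57 mm cassettes are in the bays, tab to the front. I pushed each against the stop bar until it pushed back with about 8 N. In the last top view the tab centres read about 12 to 13 mm behind the extractor's centre in x, where 13 is fully home. One cassette was knocked about 4 cm while it still lay on the mat; I measured it again and placed it normally.
- **Left alone:** both 67 mm cassettes have not moved measurably. The bur stand, the jar, the dish and the yellow and purple look-alikes look where they were in the last pictures. I did not measure those.

The two cameras disagreed by 2 to 5 mm on sideways position, and an edge fit on the scene camera was unreliable. I used the top camera and felt for the lane walls by force. The last automatic edge fit of the seated cassettes found no usable edges. The final positions therefore rest on the tab readings, the push forces and the picture.

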